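# Charge the wheel-gun batteries

## Task

Get the wheel-gun batteries charging: with the station still switched off, move the faulty red pack from its bay into the middle of the quarantine tray, lying flat, and set every yellow-sided pack flat in a bay of its own, copper contact end at the orange contact block. Then fit the red handle fully home on the main switch's square shaft with its white nose at the white OFF mark, push it down and turn it clockwise to the green ON mark, let it spring up there and leave it on the shaft. Last, start the charge by pressing the blue, the yellow and the green key fully, one at a time in that order; leave the mug, the wheel gun and the wheel nut alone.

Things in the scene. Friction and masses are not known exactly. Their poses are not given: they have to be found in the camera images.
- station: fixed charger, 210 mm deep (x), 310 wide (y); origin under its middle, +x rear, +y left. Deck 16 mm high, 2 x 2 bays, each 92 (x) by 56 (y) mm inside, between black kerbs 12 mm above the deck; at each bay's +x end an orange contact block, 32 mm above the deck. Dark console on the left, y 45 to 155 mm, 70 mm high: switch behind, keys in front
- bay1 (a point): middle of the floor of the front right bay, 16 mm above the bench: a pack sitting in the middle of the bay has its origin here and its x along the station's x. At the bay's +x end an orange ledge, 22 mm long, 9 mm high, fits under the pack's cut-away contact end, so a pack turned round cannot sit flat
- bay2 (a point): middle of the floor of the front left bay, 16 mm above the bench: a pack sitting in the middle of the bay has its origin here and its x along the station's x. At the bay's +x end an orange ledge, 22 mm long, 9 mm high, fits under the pack's cut-away contact end, so a pack turned round cannot sit flat
- bay3 (a point): middle of the floor of the rear right bay, 16 mm above the bench: a pack sitting in the middle of the bay has its origin here and its x along the station's x. At the bay's +x end an orange ledge, 22 mm long, 9 mm high, fits under the pack's cut-away contact end, so a pack turned round cannot sit flat
- bay4 (a point): middle of the floor of the rear left bay, 16 mm above the bench: a pack sitting in the middle of the bay has its origin here and its x along the station's x. At the bay's +x end an orange ledge, 22 mm long, 9 mm high, fits under the pack's cut-away contact end, so a pack turned round cannot sit flat
- pack1: loose battery pack, black with yellow sides, 84 mm long (x), 48 wide (y), 50 high, about 0.35 kg; origin at the middle of its underside, z up. The +x end is the contact end (copper contacts, a copper strip across the top), cut away below: 24 mm long, 11 mm high; the other end has four green dots on top. Fits any bay; may be absent
- pack2: loose battery pack, black with yellow sides, 84 mm long (x), 48 wide (y), 50 high, about 0.35 kg; origin at the middle of its underside, z up. The +x end is the contact end (copper contacts, a copper strip across the top), cut away below: 24 mm long, 11 mm high; the other end has four green dots on top. Fits any bay; may be absent
- pack3: loose battery pack, black with yellow sides, 84 mm long (x), 48 wide (y), 50 high, about 0.35 kg; origin at the middle of its underside, z up. The +x end is the contact end (copper contacts, a copper strip across the top), cut away below: 24 mm long, 11 mm high; the other end has four green dots on top. Fits any bay; may be absent
- pack4: loose battery pack, black with yellow sides, 84 mm long (x), 48 wide (y), 50 high, about 0.35 kg; origin at the middle of its underside, z up. The +x end is the contact end (copper contacts, a copper strip across the top), cut away below: 24 mm long, 11 mm high; the other end has four green dots on top. Fits any bay; may be absent
- handle: red switch handle, 0.12 kg, standing on its hub; origin at the middle of the hub's underside, z up. Hub 40 x 40 mm, 26 high; from below a blind square bore 20 mm wide, 22 deep, sides along x and y. Above it a bar grip along x, 20 mm wide, from 26 to 58 mm height, from the white nose at x = -60 mm to x = +40 mm
- shaft_top (a point): centre of the top of the upright steel switch shaft (turns with it): 18 mm square, its top 6 mm tapering to 14 mm square; it stands 34 mm out of the console, sides along the station's x and y when off. The bore's floor rests here: handle fully home means hub underside 22 mm below this point, 12 mm above the console
- main_press (a joint): how far the shaft is pushed down, m: 0 up, 0.008 fully down; sprung (about 7 N to start, 13 N fully down)
- main_turn (a joint): angle of the switch, rad: 0 off, 1.047 (60 degrees clockwise from above) on, with end stops. A bayonet catch blocks it unless the shaft is pushed down 7 mm or more (keep it down while turning); at either end the shaft springs up and locks, in between it stays down. Turns easily (0.05 N m)
- off_mark (a point): white OFF mark on the console, in front (-x) of the switch axis and 55 mm from it
- on_mark (a point): green ON mark on the console, 55 mm from the switch axis, 60 degrees clockwise from the OFF mark seen from above
- key_blue (a joint): blue square spring key, 24 x 24 mm, left (+y) one of the row at the front of the console; the centre of its top when up is at x -70, y 136, z 84 mm in the station's frame (14 mm above the console). Value: travel, m, 0 up, 0.006 fully down (about 5 N)
- key_yellow (a joint): yellow square spring key, 24 x 24 mm, middle one of the row at the front of the console; the centre of its top when up is at x -70, y 100, z 84 mm in the station's frame (14 mm above the console). Value: travel, m, 0 up, 0.006 fully down (about 5 N)
- key_green (a joint): green square spring key, 24 x 24 mm, right (-y) one of the row at the front of the console; the centre of its top when up is at x -70, y 64, z 84 mm in the station's frame (14 mm above the console). Value: travel, m, 0 up, 0.006 fully down (about 5 N)
- bad_pack: faulty battery pack, the same shape, size and axes as the others but with red sides and a red top; it starts seated in the front left bay
- tray_in (a point): middle of the inner floor of the fixed quarantine tray on the left of the station: shallow steel tray with a red rim, 150 (x) by 120 (y) mm outside, 16 mm high, walls 4 mm, floor 4 mm above the bench
- mug: white mug, 80 mm across, 95 mm high, to be left alone; origin under its centre
- gun: red and black cordless wheel gun lying on the bench, about 190 by 230 mm, 62 mm high, to be left alone; origin under its motor body
- wheelnut: blue wheel nut, a ring 90 mm across and 45 mm high, to be left alone; origin under its centre
Things that resemble listed ones, but are neither listed nor needed, are in the scene too. Leave any turquoise look-alike of the handle alone.

How it is judged:
By the outcome, as a careful person would: the job done as asked, in the order asked, and still so for the second after the job is handed in, with the robot touching nothing.
Of pack1, pack2, pack3, pack4 only 2 to 4 are there at a start; the rules pass over those that are not, and their reading is None.
At some moment in a run one of pack1, pack2, pack3, pack4 may be knocked a few centimetres aside while the robot is not near it.
Once in a run the grip may slacken for a moment while it holds something.
It also fails if it takes over 210 s, if anything falls off the work surface, if the arm or the gripper's body presses on something with over 40 N, if the wrist force passes 120 N, or if a joint passes its speed limit or range.

## Robot

A 7-joint arm with a two-finger parallel gripper is mounted at the origin on the work surface. World frame = base frame: x ahead of the robot, y to its left, z up, the work surface at z = 0. Lengths are in m, angles in degrees, forces in N, time in s.
With the tool pointing down it reaches from about 0.425 to 0.875 m from the base axis. Payload 4.7 kg.
Tool frame: the origin (TCP) lies midway between the tips of the shut fingers; the grasp point (between the pads) lies manip.grip_point_offset behind it (manip.grip_point_offset is the distance from the TCP to the grasp point, in m); y points along the fingers, x is the direction in which the jaws open and shut, and the axes are right-handed (so a half turn about y gives the same grasp; the last joint's range is limited). The gripper opens to 85 mm and grips with 20 to 120 N. Pads are 22 mm wide; open, the fingers measure 114 mm over their backs; the gripper's body (76 mm by 85 mm) begins 54 mm behind the grasp point. The pads swing forward as they close: fully open they stand 13 mm farther back than shut.
Start: joints at [-69.437, 18.392, -4.016, 83.108, 1.295, 78.541, -3.26], TCP at [0.22, 0.612, 0.231] pointing down, gripper open.
Joint ranges: [-163.93, 163.93], [-17.29, 119.83], [-79.2, 71.16], [3.27, 140.29], [-89.18, 269.18], [5.43, 117.66], [-154.24, 154.24]. Speed limits (degrees/s): [147.25, 147.25, 180, 180, 180, 180, 180].

## Interface

Orientations are given as [roll, pitch, yaw] about the fixed x, y, z axes, in that order (R = Rz(yaw) Ry(pitch) Rx(roll)).
In Python, from cell import monitor, eyes, workorder, manip gives the robot as it stands. The module is installed in compiled form; this text tells all that it offers.
- The arm moves only by the tool move_arm, never from a script. Its argument "moves" is text: rows parted by semicolons, each of 6 numbers parted by spaces: the shift along the tool's x, y, z in m, then the turn, a rotation vector about the tool's x, y, z in rad. In form: tx ty tz wx wy wz; .... A call has 1 to 20 rows; each row is the pose to reach, as a shift and turn from the pose measured when the call began, along the tool's axes at that moment; what a row does not reach only later rows make up. A row lasts 1/12 s, in which the tool goes at most 41.7 mm and 7.16 degrees, less where a joint would pass 70% of its speed; a pose out of reach is approached as far as the arm can. A call with a gripper value outside its range is refused whole. "hand" is the opening, from -1 (shut) to 1 (fully open), set as the call begins (left out, the last holds). The fingers move at their own pace and stop on an object; the grip force is fixed at half the most. Time passes only in rows, so rows that repeat a pose let the fingers close. It gives the time, the measured TCP pose, the force and the opening at its end, in the units of the state.
- monitor.state(): the state, without advancing time (a new reading comes with each control period).
- eyes.get_image(name): name is "side" or "top"; returns a dict with "image" (480x640x3 uint8, red, green, blue), "mtx" (3x3 intrinsics, pixels), "R" (3x3) and "t" (3): a world point X has camera coordinates R X + t. Camera axes: x right, y down, z forward; pixel columns grow to the right and rows downward; lengths in m; the calibration is good to about 2 mm. A picture is of the moment at which its call begins. There is no depth.
- workorder.hand_in(): hands the job in, once; it reports no verdict.
The state is a dict: "t": time; "joint_pos": joint angles; "qd": joint speeds; "joint_torque": joint torques, N m; "ee_pos": TCP position; "tcp_rot": TCP orientation; "contact_force": force on the tool from outside, world axes, zero at the start; "wrist_torque": the same for the moment, N m; "grip_width": opening from 0.0 (shut) to 1.0 (fully open).
Only numpy, scipy, OpenCV 4.12 (cv2) and the standard library are available. Lean on these libraries where they do the work, as an engineer would, in place of code of your own. Each camera call takes 0.05 s, during which the arm holds its last target. There are 200 camera calls.

## Working session

There is one attempt and no reset: what is moved stays moved. The work goes in short steps, Python scripts to look and compute and a tool call to move; the robot and the scene stay as the last step left them, time stands still between calls to the robot, and variables do not carry over. Pictures are saved under pics/ and viewed, about 12 in all and at most 16, crops included, and the job is handed in when it is done.

Besides the shell and the picture viewer there is one more tool, called after "Emit:" as a command line: name --argument value ..., lists and objects as JSON in quotes. move_arm: Moves the arm, as the interface text tells. Its arguments: {"type":"object","properties":{"moves":{"type":"string"},"hand":{"type":"number"}},"required":["moves"]}

```bash
mkdir -p pics; cat > h.py <<'E'
import numpy as np, cv2
from cell import monitor, eyes, workorder, manip
from scipy.spatial.transform import Rotation as Ro
def cam(n):
    d=eyes.get_image(n); d={k:np.array(v) for k,v in d.items()}; return d
def save(d,f,crop=None,s=1):
    im=d['image'][...,::-1]
    if crop: a,b,c,e=crop; im=im[b:e,a:c]
    cv2.imwrite('pics/'+f,cv2.resize(im,None,fx=s,fy=s,interpolation=cv2.INTER_CUBIC))
def ray(d,u,v):
    r=d['R'].T@np.linalg.inv(d['mtx'])@np.array([u,v,1.]); return -d['R'].T@d['t'],r
def onz(d,u,v,z):
    c,r=ray(d,u,v); return c+r*(z-c[2])/r[2]
def proj(d,X):
    p=d['mtx']@(d['R']@np.array(X,float)+d['t']); return p[:2]/p[2]
E
python3 - <<'E'
from h import *
print(monitor.state(), manip.grip_point_offset)
for n in ('top','side'):
    d=cam(n); save(d,n+'0.png',s=1.25); print(n,d['mtx'],-d['R'].T@d['t'],d['R'])
E
```

```text
{'t': 0.0, 'joint_pos': array([-69.43752819,  18.44047158,  -4.01689382,  83.175026  ,
         1.29531662,  78.54020024,  -3.25823715]), 'qd': array([-0.0316474 ,  0.02453051, -0.04412153, -0.05105749,  0.02576058,
       -0.03042647, -0.03922941]), 'joint_torque': array([-1.78260436e-06, -4.93592584e+01, -3.82132670e-01, -3.14325178e+01,
        1.30312645e-02,  1.16596246e-02,  3.39102634e-06]), 'ee_pos': array([0.21954891, 0.61122983, 0.23020659]), 'tcp_rot': array([-90.00559185,   0.11043129,  70.25039413]), 'contact_force': array([ 0.11481491, -0.03276981,  0.33301645]), 'wrist_torque': array([-0.03816789,  0.02832604, -0.0315849 ]), 'grip_width': 1.000293391519967} 0.0187
top [[462.2276587    0.         321.39565817]
 [  0.         462.2276587  240.6680103 ]
 [  0.           0.           1.        ]] [0.45147318 0.01152447 1.21255247] [[ 0.01382602 -0.99981245  0.01356136]
 [-0.99419208 -0.01519343 -0.10654234]
 [ 0.1067284  -0.01200954 -0.99421568]]
side [[534.15737159   0.         319.95914163]
 [  0.         534.15737159 240.42301552]
 [  0.           0.           1.        ]] [0.31325703 0.7359272  0.82625813] [[-0.93769786 -0.34743261  0.00364791]
 [-0.2408563   0.64241666 -0.72752256]
 [ 0.25042159 -0.68307497 -0.68607406]]
```

View pics/top0.png

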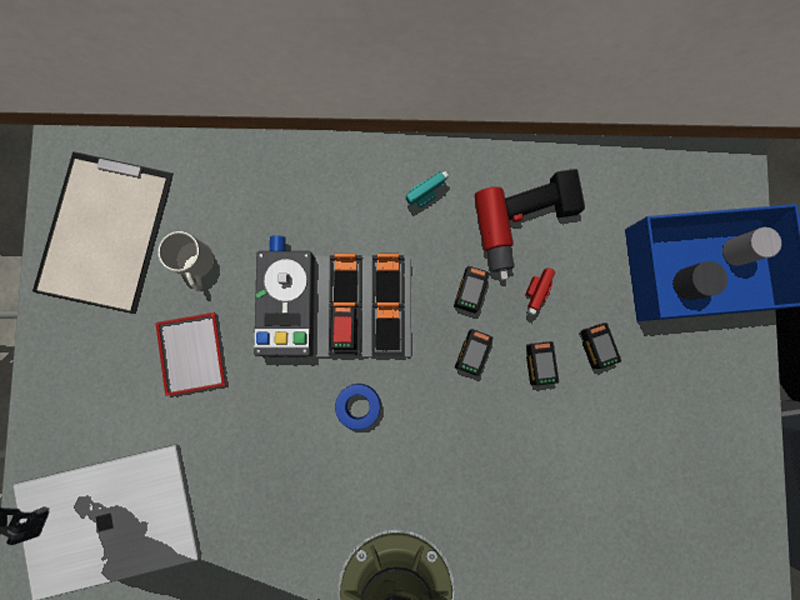

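View pics/side0.png

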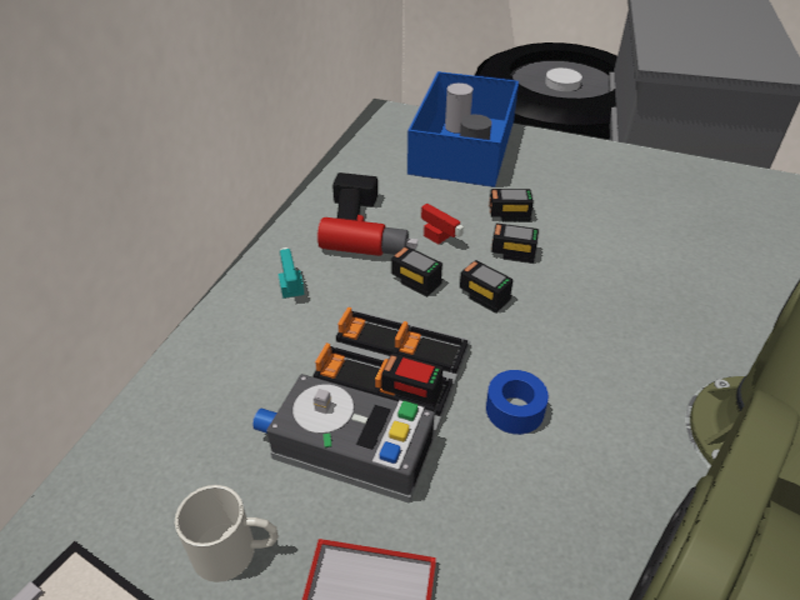

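Top view (in 800x600 pixels) shows the station at (330,305), the red pack in the front left bay at (343,327) and the tray at (192,354). Four yellow packs are at (472,288), (474,352), (543,363) and (601,346).

What could be mistaken for the handle:
- red bar with a white nose at (540,293)
- turquoise look-alike at (427,190)
- red gun at (493,220)
- red pack at (343,327)

I choose the one at (540,293), and a close crop will check it.

```bash
cat >> h.py <<'E'
def comps(d,lo,hi,amin=6,box=None):
    hsv=cv2.cvtColor(d['image'],cv2.COLOR_RGB2HSV)
    m=cv2.inRange(hsv,np.array(lo),np.array(hi))
    if box: k=np.zeros_like(m); k[box[1]:box[3],box[0]:box[2]]=1; m=m*k
    n,l,s,c=cv2.connectedComponentsWithStats(m)
    return [(c[i],s[i]) for i in range(1,n) if s[i][4]>=amin]
COL=dict(blue=((105,150,60),(125,255,255)),yellow=((22,130,100),(32,255,255)),green=((55,100,60),(85,255,255)),orange=((5,120,100),(18,255,255)))
E
python3 - <<'E'
from h import *
T=cam('top');S=cam('side')
for d,n,b in((T,'top',(190,130,520,320)),(S,'side',(200,130,460,400))):
  for k in COL:
    z=dict(blue=.084,yellow=.084,green=.084,orange=.048)[k]
    for c,s in comps(d,*COL[k],box=b,amin=4): print(n,k,np.round(c,1),s[2:5],np.round(onz(d,*c,z),4))
a=T['image'][130:320,195:505,::-1]; cv2.imwrite('pics/c1.png',cv2.resize(a,None,fx=2.5,fy=2.5,interpolation=cv2.INTER_CUBIC))
save(S,'c2.png',(200,130,460,410),2.1)
E
```

```text
top blue [512.  212.5] [  19   84 1147] [ 0.6502 -0.4749  0.084 ]
top blue [221.5 194.5] [ 12  12 143] [0.6837 0.2468 0.084 ]
top blue [209.4 270. ] [10  9 87] [0.4966 0.2691 0.084 ]
top blue [286.2 313.7] [ 33  13 263] [0.3942 0.0804 0.084 ]
top yellow [224. 270.] [ 9  9 81] [0.4973 0.2338 0.084 ]
top green [208.5 234.8] [ 8  7 32] [0.5828 0.2747 0.084 ]
top green [369.6 241.8] [2 3 5] [ 0.5716 -0.1207  0.084 ]
top green [372.5 242.5] [2 2 4] [ 0.57   -0.1278  0.084 ]
top green [375.5 243.5] [2 2 4] [ 0.5677 -0.1352  0.084 ]
top green [378.5 244.5] [2 2 4] [ 0.5653 -0.1426  0.084 ]
top green [239. 270.] [ 9  9 81] [0.4978 0.1974 0.084 ]
top green [268.5 275.5] [2 2 4] [0.4855 0.1254 0.084 ]
top green [271.5 275.5] [2 2 4] [0.4856 0.1181 0.084 ]
top green [275.  275.5] [3 2 4] [0.4857 0.1096 0.084 ]
top green [278.5 275.5] [2 2 4] [0.4858 0.1011 0.084 ]
top green [492.5 287.5] [2 2 4] [ 0.464  -0.4215  0.084 ]
top green [486.4 289.8] [2 3 5] [ 0.4582 -0.4064  0.084 ]
top green [489.5 288.5] [2 2 4] [ 0.4615 -0.414   0.084 ]
top green [483.4 290.8] [2 3 5] [ 0.4557 -0.3989  0.084 ]
to
[... 1993 characters left out ...]
 0.1281 0.084 ]
side green [326.1 327.9] [ 15  16 179] [0.4978 0.1996 0.084 ]
side green [261.4 351.8] [ 6 11 60] [0.5815 0.2834 0.084 ]
side orange [395.4 155.1] [ 4  7 27] [ 0.527  -0.4051  0.048 ]
side orange [398.  183.5] [ 5  8 32] [ 0.4913 -0.291   0.048 ]
side orange [320.6 201.7] [10  8 34] [ 0.6411 -0.1613  0.048 ]
side orange [376.4 212.9] [10  8 33] [ 0.5098 -0.168   0.048 ]
side orange [280.  259.5] [ 21  25 302] [0.654  0.0432 0.048 ]
side orange [325.  271.3] [ 21  27 314] [0.5566 0.0421 0.048 ]
side orange [262.9 289.6] [ 24  28 355] [0.6526 0.1298 0.048 ]
side orange [307.1 295.1] [ 17  25 155] [0.5674 0.1128 0.048 ]
side orange [308.2 313.2] [11  5 17] [0.5493 0.1532 0.048 ]
```

View pics/c1.png

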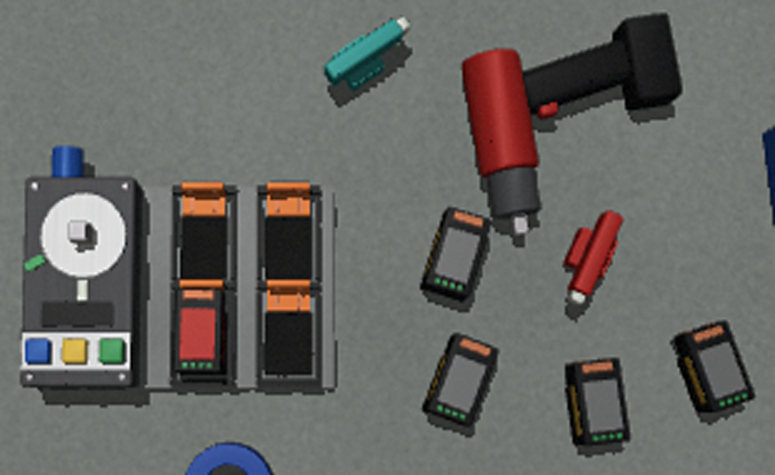

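View pics/c2.png

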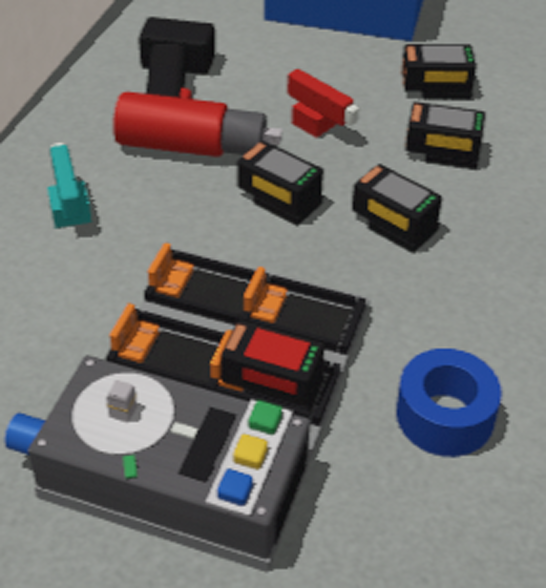

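The crops show the handle standing on its hub at c1 pixel (595,260). Its white nose is at (577,298), facing front left. All four packs stand upright with their copper ends to the rear. Next I measure the poses.

```bash
cat >> h.py <<'E'
def packs(d,box=(330,180,520,330),z=.05):
    """pose (x,y,yaw deg) of packs by copper strip and green dots, top view"""
    st=[np.array(c) for c,s in comps(d,*COL['orange'],box=box,amin=20) if s[4]<75]
    g=comps(d,*COL['green'],box=box,amin=2); out=[]
    for s in st:
        p=onz(d,*s,z); q=[(onz(d,*c,z),k[4]) for c,k in g]
        q=[(a,w) for a,w in q if .05<np.hypot(*(a-p)[:2])<.085]
        if not q: continue
        m=np.average([a for a,w in q],axis=0,weights=[w for a,w in q]); v=p-m; c=(p+m)/2
        out.append((round(c[0],4),round(c[1],4),round(float(np.degrees(np.arctan2(v[1],v[0]))),1),round(float(np.hypot(v[0],v[1])),4),sum(w for a,w in q)))
    return out
YAW=np.radians(.8); O=np.array([.5687,.1355])
def W(x,y): # station to world
    c,s=np.cos(YAW),np.sin(YAW); return O+np.array([c*x-s*y,s*x+c*y])
def St(p):
    c,s=np.cos(YAW),np.sin(YAW); e=np.array(p[:2])-O; return np.array([c*e[0]+s*e[1],-s*e[0]+c*e[1]])
E
python3 - <<'E'
from h import *
T=cam('top');S=cam('side')
print(packs(T)); b=packs(T,(255,235,300,290),.066); print('bad',b,[St(x) for x in b])
hsv=cv2.cvtColor(T['image'],cv2.COLOR_RGB2HSV)
for u in (310,275): print(u,[(v,int(hsv[v,u,0]),int(hsv[v,u,1]),int(hsv[v,u,2])) for v in list(range(236,262))+list(range(276,290))])
print([ (u,int(hsv[265,u,2])) for u in range(288,332)])
# disc
m=cv2.inRange(hsv,(0,0,170),(179,60,255)); m[:195]=0;m[262:]=0;m[:,:200]=0;m[:,250:]=0
cs,_=cv2.findContours(m,cv2.RETR_EXTERNAL,cv2.CHAIN_APPROX_NONE)
for c in cs:
    if len(c)>20:
        print(cv2.fitEllipse(c),cv2.boundingRect(c)); e=cv2.fitEllipse(c)[0]; p=onz(T,*e,.071); print(p,St(p))
# tray
m=cv2.inRange(hsv,(0,120,80),(6,255,255))|cv2.inRange(hsv,(172,120,80),(179,255,255))
n,l,s,c=cv2.connectedComponentsWithStats(m)
for i in range(1,n):
    if s[i][4]>20:
        r=cv2.minAreaRect(np.argwhere(l==i)[:,::-1].astype(np.float32)); print(s[i],c[i].round(1),r,onz(T,*r[0],.016),onz(T,*r[0],.058))
a=T['image'][205:265,410:460,::-1]; b=S['image'][155:205,325:385,::-1]
a=cv2.resize(a,(400,480),interpolation=cv2.INTER_CUBIC); b=cv2.resize(b,(400,480),interpolation=cv2.INTER_CUBIC)
cv2.imwrite('pics/hd.png',np.hstack([a,b]))
E
```

```text
[(np.float64(0.6058), np.float64(-0.1459), -17.7, 0.0701, np.int32(17)), (np.float64(0.4923), np.float64(-0.4102), 19.0, 0.0696, np.int32(19)), (np.float64(0.5063), np.float64(-0.15), -79.7, 0.0264, np.int32(36)), (np.float64(0.4554), np.float64(-0.2902), 7.2, 0.07, np.int32(21))]
bad [(np.float64(0.5266), np.float64(0.1141), -1.4, 0.0808, np.int32(16)), (np.float64(0.5211), np.float64(0.1153), 0.3, 0.0699, np.int32(16))] [array([-0.04239469, -0.02081011]), array([-0.0478774 , -0.01953343])]
310 [(236, 120, 9, 27), (237, 30, 19, 27), (238, 30, 9, 28), (239, 60, 19, 27), (240, 90, 47, 27), (241, 10, 128, 42), (242, 12, 178, 219), (243, 11, 180, 222), (244, 11, 191, 140), (245, 11, 193, 86), (246, 10, 187, 90), (247, 12, 208, 82), (248, 11, 177, 213), (249, 11, 178, 222), (250, 11, 177, 219), (251, 11, 177, 219), (252, 11, 178, 221), (253, 11, 181, 230), (254, 11, 161, 103), (255, 90, 34, 15), (256, 130, 35, 22), (257, 0, 31, 25), (258, 120, 20, 25), (259, 90, 9, 27), (260, 150, 9, 27), (261, 0, 27, 28), (276, 0, 9, 28), (277, 40, 25, 31), (278, 90, 10, 26), (279, 173, 43, 24), (280, 5
[... 2093 characters left out ...]
), (9.64917278289795, 34.25057601928711), 23.498565673828125) [ 0.61031358 -0.29951964  0.016     ] [ 0.60473815 -0.28860173  0.058     ]
[421 221  11  15  78] [426.6 228. ] ((426.4000549316406, 227.7000274658203), (5.813776969909668, 15.205260276794434), 26.56505012512207) [ 0.61828977 -0.27753226  0.016     ] [ 0.61243437 -0.26738612  0.058     ]
[124 250  56  67 500] [151.1 282.5] ((151.49932861328125, 282.87042236328125), (60.19485855102539, 48.7274284362793), 81.57302856445312) [0.46437002 0.43146755 0.016     ] [0.46391733 0.4167272  0.058     ]
[267 253  14  21 293] [273.5 263. ] ((273.5, 263.0), (20.0, 13.0), 90.0) [0.51993819 0.12015518 0.016     ] [0.51753501 0.11634215 0.058     ]
```

View pics/hd.png

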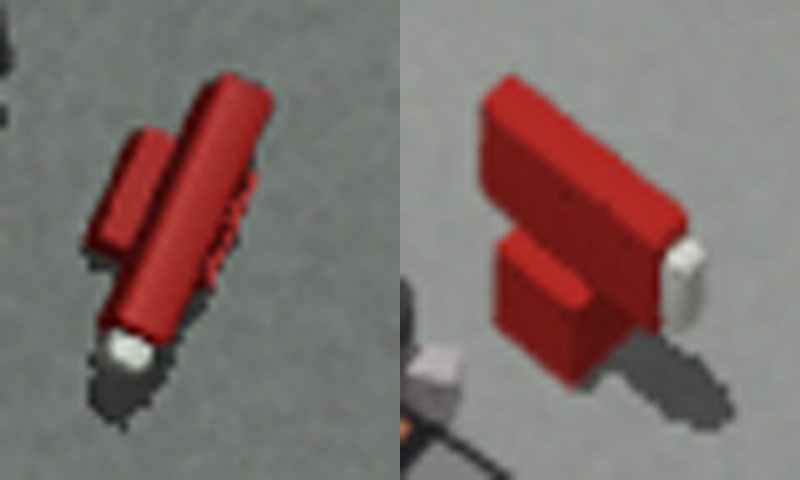

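The crop confirms the choice: a red handle standing on its hub, with the white nose at (128,350) and the hub to its left.

```bash
cat >> h.py <<'E'
def go(x,y,z,yaw,frm=None):
    """print the shift and turn in tool axes from frm (or the present pose)"""
    s=monitor.state(); p,R=(s['ee_pos'],Ro.from_euler('xyz',s['tcp_rot'],degrees=True)) if frm is None else (np.array(frm[:3]),Ro.from_euler('xyz',[-90,0,frm[3]],degrees=True))
    G=Ro.from_euler('xyz',[-90,0,yaw],degrees=True)
    print('GO',np.round(R.inv().apply(np.array([x,y,z])-p),4),np.round((R.inv()*G).as_rotvec(),3)); return (x,y,z,yaw)
E
sed -i 's/<.085\]/<.078]/' h.py
python3 - <<'E'
from h import *
T=cam('top');S=cam('side')
print(packs(T))
f=onz(T,310,254.3,.025);e=onz(T,310,279.5,.028);print('ledge',f,St(f),'front',e,St(e),'block front',St(onz(T,310,244,.048)))
for u in(299.5,320.3): print('side kerb',St(onz(T,u,265,.028)))
a=onz(T,226.2,221.6,.104);b=onz(S,257.6,314.8,.104);print('shaft',a,b,St(a),St(b))
r=onz(T,441.2,215.75,.058);n=onz(T,427.1,246.9,.058);v=r-n;print('handle',r,n,np.hypot(*v[:2]),np.degrees(np.arctan2(v[1],v[0])),r-.04*v/np.hypot(*v[:2]))
p=go(.521,.1153,.16,90.8); go(.521,.1153,.034,90.8,p)
E
```

```text
[(np.float64(0.6057), np.float64(-0.146), -18.0, 0.07, np.int32(17)), (np.float64(0.4923), np.float64(-0.4104), 18.5, 0.0697, np.int32(20)), (np.float64(0.5073), np.float64(-0.1499), -83.2, 0.0261, np.int32(35)), (np.float64(0.4554), np.float64(-0.2902), 7.2, 0.07, np.int32(21))]
ledge [0.54320585 0.02603604 0.025     ] [-0.02702002 -0.10909733] front [0.47846341 0.02493783 0.028     ] [-0.09177149 -0.10929149] block front [-0.00266156 -0.10928843]
side kerb [-0.05475501 -0.08230991]
side kerb [-0.05472302 -0.13559248]
shaft [0.61329078 0.22877404 0.104     ] [0.61245914 0.22887737 0.104     ] [0.04588874 0.09264236] [0.04505863 0.09275729]
handle [ 0.64360302 -0.30535349  0.058     ] [ 0.56370737 -0.26864352  0.058     ] 0.08792574762258037 -24.677541888136503 [ 0.60725615 -0.28865305  0.058     ]
GO [-0.3653  0.0713 -0.4513] [ 0.    -0.359 -0.   ]
GO [-0.     0.126 -0.   ] [0. 0. 0.]
```

Emit:
move_arm --moves "-0.3653 0.0713 -0.4513 0 -0.359 0; -0.3653 0.0713 -0.4513 0 -0.359 0; -0.3653 0.0713 -0.4513 0 -0.359 0; -0.3653 0.0713 -0.4513 0 -0.359 0; -0.3653 0.0713 -0.4513 0 -0.359 0; -0.3653 0.0713 -0.4513 0 -0.359 0; -0.3653 0.0713 -0.4513 0 -0.359 0; -0.3653 0.0713 -0.4513 0 -0.359 0; -0.3653 0.0713 -0.4513 0 -0.359 0; -0.3653 0.0713 -0.4513 0 -0.359 0; -0.3653 0.0713 -0.4513 0 -0.359 0; -0.3653 0.0713 -0.4513 0 -0.359 0; -0.3653 0.0713 -0.4513 0 -0.359 0; -0.3653 0.0713 -0.4513 0 -0.359 0; -0.3653 0.0713 -0.4513 0 -0.359 0; -0.3653 0.0713 -0.4513 0 -0.359 0; -0.3653 0.0713 -0.4513 0 -0.359 0" --hand 0.5

```text
t: 1.82
ee_pos: [0.5208, 0.1158, 0.1599]
tcp_rot: [-90.0, -0.0, 90.8]
contact_force: [0.2, 1.0, -0.2]
grip_width: 0.749
```

Emit:
move_arm --moves "0 0.04 0 0 0 0; 0 0.08 0 0 0 0; 0 0.11 0 0 0 0; 0 0.126 0 0 0 0; 0 0.126 0 0 0 0; 0 0.126 0 0 0 0"

```text
t: 2.32
ee_pos: [0.5197, 0.1177, 0.0337]
tcp_rot: [-89.9, -0.0, 91.0]
contact_force: [0.4, 0.2, 1.2]
grip_width: 0.75
```

Emit:
move_arm --moves "0 0 0 0 0 0; 0 0 0 0 0 0; 0 0 0 0 0 0; 0 0 0 0 0 0; 0 0 0 0 0 0; 0 0 0 0 0 0; 0 0 0 0 0 0" --hand -1

```text
t: 2.9
ee_pos: [0.5214, 0.1168, 0.0362]
tcp_rot: [-90.1, -0.0, 90.9]
contact_force: [-2.1, -4.7, 6.9]
grip_width: 0.549
```

Emit:
move_arm --moves "0 -0.02 0 0 0 0; 0 -0.06 0 0 0 0; 0 -0.1 0 0 0 0; 0 -0.14 0 0 0 0; 0 -0.145 0 0 0 0; 0 -0.145 0 0 0 0"

```text
t: 3.4
ee_pos: [0.5234, 0.1183, 0.1855]
tcp_rot: [-90.5, -0.2, 91.0]
contact_force: [0.2, 0.5, -4.3]
grip_width: 0.552
```

```bash
python3 - <<'E'
from h import *
p=go(.4644,.4315,.14,98.5); go(.4644,.4315,.025,98.5,p); print(monitor.state()['grip_width'])
E
```

```text
GO [0.314  0.0463 0.054 ] [ 0.009 -0.131  0.004]
GO [-0.     0.115 -0.   ] [0. 0. 0.]
0.5515363188533581
```

Emit:
move_arm --moves "0.035 0 0.006 0.009 -0.131 0.004; 0.07 0 0.012 0.009 -0.131 0.004; 0.11 0 0.02 0.009 -0.131 0.004; 0.15 0 0.026 0.009 -0.131 0.004; 0.19 0 0.033 0.009 -0.131 0.004; 0.23 0.01 0.04 0.009 -0.131 0.004; 0.26 0.02 0.045 0.009 -0.131 0.004; 0.29 0.03 0.05 0.009 -0.131 0.004; 0.305 0.04 0.053 0.009 -0.131 0.004; 0.314 0.0463 0.054 0.009 -0.131 0.004; 0.314 0.0463 0.054 0.009 -0.131 0.004; 0.314 0.0463 0.054 0.009 -0.131 0.004; 0.314 0.0463 0.054 0.009 -0.131 0.004"

```text
t: 4.48
ee_pos: [0.466, 0.4289, 0.1403]
tcp_rot: [-90.1, 0.1, 98.3]
contact_force: [0.6, 0.2, -2.8]
grip_width: 0.55
```

```bash
python3 - <<'E'
from h import *
go(.4644,.4315,.025,98.5); print(monitor.state()['grip_width']); 
S=cam('side'); T=cam('top'); a=S['image'][250:480,180:420,::-1]; b=T['image'][215:345,70:240,::-1]
cv2.imwrite('pics/tr.png',np.hstack([cv2.resize(a,(400,384)),cv2.resize(b,(400,384))]))
E
```

```text
GO [0.0031 0.1152 0.0013] [ 0.001 -0.003 -0.002]
0.5495226000283489
```

View pics/tr.png

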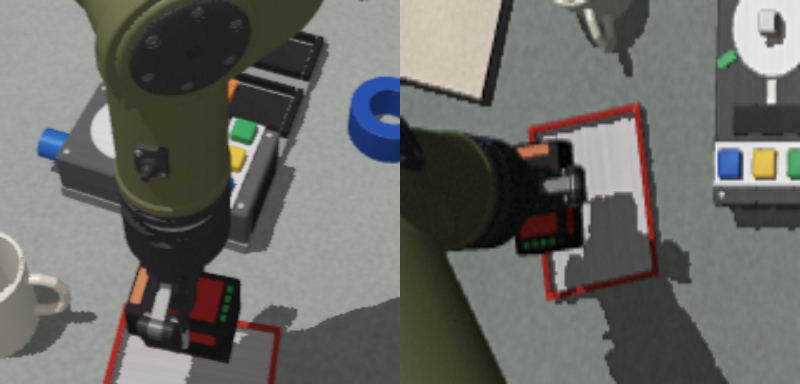

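Emit:
move_arm --moves "0.003 0.03 0.001 0 0 0; 0.003 0.06 0.001 0 0 0; 0.003 0.09 0.001 0 0 0; 0.003 0.105 0.001 0 0 0; 0.003 0.112 0.001 0 0 0; 0.003 0.1155 0.001 0 0 0; 0.003 0.1155 0.001 0 0 0"

```text
t: 5.17
ee_pos: [0.4657, 0.432, 0.0261]
tcp_rot: [-90.2, 0.0, 98.2]
contact_force: [1.3, -0.0, -3.8]
grip_width: 0.551
```

Emit:
move_arm --moves "0 0 0 0 0 0; 0 0 0 0 0 0; 0 0 0 0 0 0; 0 0 0 0 0 0; 0 -0.03 0 0 0 0; 0 -0.07 0 0 0 0; 0 -0.11 0 0 0 0; 0 -0.15 0 0 0 0; 0 -0.15 0 0 0 0" --hand 0.5

```text
t: 5.92
ee_pos: [0.4692, 0.4356, 0.187]
tcp_rot: [-90.9, -0.6, 98.2]
contact_force: [0.8, 0.3, 0.4]
grip_width: 0.751
```

```bash
python3 - <<'E'
from h import *
T=cam('top'); print('bad',packs(T,(120,240,190,325),.054)); print(packs(T))
p=go(.6057,-.146,.16,72); go(.6057,-.146,.018,72,p)
E
```

```text
bad [(np.float64(0.4658), np.float64(0.4337), 6.8, 0.0703, np.int32(19))]
[(np.float64(0.6057), np.float64(-0.1458), -17.6, 0.07, np.int32(17)), (np.float64(0.4922), np.float64(-0.4103), 19.7, 0.07, np.int32(21)), (np.float64(0.5071), np.float64(-0.1502), -83.3, 0.0259, np.int32(35)), (np.float64(0.4554), np.float64(-0.2902), 7.2, 0.07, np.int32(21))]
GO [-0.5944  0.0194 -0.0527] [0.01  0.458 0.01 ]
GO [-0.     0.142 -0.   ] [0. 0. 0.]
```

Emit:
move_arm --moves "-0.5944 0.0194 -0.0527 0.01 0.458 0.01; -0.5944 0.0194 -0.0527 0.01 0.458 0.01; -0.5944 0.0194 -0.0527 0.01 0.458 0.01; -0.5944 0.0194 -0.0527 0.01 0.458 0.01; -0.5944 0.0194 -0.0527 0.01 0.458 0.01; -0.5944 0.0194 -0.0527 0.01 0.458 0.01; -0.5944 0.0194 -0.0527 0.01 0.458 0.01; -0.5944 0.0194 -0.0527 0.01 0.458 0.01; -0.5944 0.0194 -0.0527 0.01 0.458 0.01; -0.5944 0.0194 -0.0527 0.01 0.458 0.01; -0.5944 0.0194 -0.0527 0.01 0.458 0.01; -0.5944 0.0194 -0.0527 0.01 0.458 0.01; -0.5944 0.0194 -0.0527 0.01 0.458 0.01; -0.5944 0.0194 -0.0527 0.01 0.458 0.01; -0.5944 0.0194 -0.0527 0.01 0.458 0.01; -0.5944 0.0194 -0.0527 0.01 0.458 0.01; -0.5944 0.0194 -0.0527 0.01 0.458 0.01"

```text
t: 7.38
ee_pos: [0.6051, -0.1465, 0.1591]
tcp_rot: [-89.9, 0.0, 71.9]
contact_force: [-0.4, 0.7, -1.2]
grip_width: 0.755
```

```bash
sed -i 's/q=\[(a,w) for a,w in q if/q=[(a,w) for a,w in q if a[0]<p[0] and/' h.py
python3 - <<'E'
from h import *
S=cam('side'); print(onz(S,320.6,201.7,.05)); 
for k in('orange','green','yellow'): print(k,[ (c.round(1),s[4]) for c,s in comps(S,*COL[k],box=(290,190,360,240))])
print(packs(cam('top')))
go(.6057,-.146,.018,72); print(W(.051,-.0205))
E
```

```text
[ 0.64021572 -0.15889581  0.05      ]
orange [(array([320.8, 201.6]), np.int32(36))]
green [(array([343.2, 216. ]), np.int32(6))]
yellow [(array([328.9, 219.7]), np.int32(83))]
[(np.float64(0.4922), np.float64(-0.41), 19.2, 0.0698, np.int32(20)), (np.float64(0.4554), np.float64(-0.2902), 7.2, 0.07, np.int32(21))]
GO [-0.0024  0.1413 -0.001 ] [-0.001  0.002  0.001]
[0.61998125 0.11571407]
```

Emit:
move_arm --moves "-0.001 0.04 0 0 0 0; -0.002 0.08 -0.001 0 0 0; -0.002 0.12 -0.001 0 0 0; -0.002 0.141 -0.001 0 0 0; -0.002 0.141 -0.001 0 0 0; -0.002 0.141 -0.001 0 0 0"

```text
t: 7.98
ee_pos: [0.6052, -0.1434, 0.0176]
tcp_rot: [-89.8, -0.1, 72.3]
contact_force: [-0.1, -0.0, 0.5]
grip_width: 0.752
```

Emit:
move_arm --moves "0 0 0 0 0 0; 0 0 0 0 0 0; 0 0 0 0 0 0; 0 0 0 0 0 0; 0 0 0 0 0 0; 0 0 0 0 0 0" --hand -1

```text
t: 8.48
ee_pos: [0.6073, -0.144, 0.0206]
tcp_rot: [-90.1, -0.1, 72.3]
contact_force: [2.2, -0.7, 4.7]
grip_width: 0.557
```

Emit:
move_arm --moves "0 -0.02 0 0 0 0; 0 -0.05 0 0 0 0; 0 -0.08 0 0 0 0; 0 -0.11 0 0 0 0; 0 -0.11 0 0 0 0; 0 -0.11 0 0 0 0"

```text
t: 8.98
ee_pos: [0.6085, -0.1438, 0.1329]
tcp_rot: [-90.3, -0.2, 72.3]
contact_force: [-0.5, -0.3, -4.8]
grip_width: 0.549
```

```bash
python3 - <<'E'
from h import *
p=go(.6195,.1157,.13,90.8); go(.6195,.1157,.036,90.8,p)
E
```

```text
GO [0.2506 0.0036 0.0683] [ 0.006 -0.322  0.003]
GO [-0.     0.094 -0.   ] [0. 0. 0.]
```

Emit:
move_arm --moves "0.035 0.003 0.01 0.006 -0.1 0; 0.07 0.003 0.02 0.006 -0.2 0; 0.105 0.003 0.03 0.006 -0.322 0.003; 0.14 0.003 0.04 0.006 -0.322 0.003; 0.175 0.003 0.05 0.006 -0.322 0.003; 0.21 0.003 0.06 0.006 -0.322 0.003; 0.235 0.003 0.066 0.006 -0.322 0.003; 0.2506 0.0036 0.0673 0.006 -0.322 0.003; 0.2506 0.0036 0.0673 0.006 -0.322 0.003; 0.2506 0.0036 0.0673 0.006 -0.322 0.003; 0.2506 0.0036 0.0673 0.006 -0.322 0.003; 0.2506 0.0036 0.0673 0.006 -0.322 0.003"

```text
t: 9.98
ee_pos: [0.6203, 0.1126, 0.1293]
tcp_rot: [-90.0, 0.1, 90.6]
contact_force: [0.3, -0.1, -4.5]
grip_width: 0.549
```

```bash
python3 - <<'E'
from h import *
print(monitor.state()['grip_width']);go(.6205,.1157,.0365,90.8)
T=cam('top'); S=cam('side'); save(S,'b4.png',(200,200,380,360),3)
for k in('orange','green'): print(k,[ (c.round(1),s[4]) for c,s in comps(T,*COL[k],box=(255,190,300,250))])
E
```

```text
0.5485607821506667
GO [ 0.0032  0.0928 -0.0002] [-0.001 -0.004 -0.001]
orange []
green []
```

View pics/b4.png

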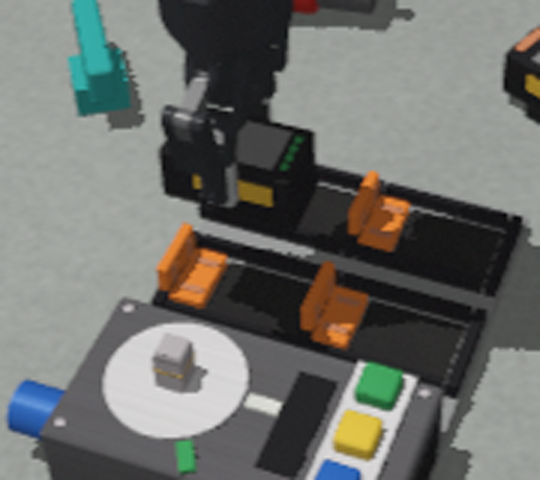

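Emit:
move_arm --moves "0.002 0.03 0 0 0 0; 0.003 0.055 0 0 -0.004 0; 0.003 0.07 0 0 -0.004 0; 0.003 0.08 0 0 -0.004 0; 0.003 0.087 0 0 -0.004 0; 0.003 0.092 0 0 -0.004 0; 0.003 0.0935 0 0 -0.004 0; 0.003 0.0935 0 0 -0.004 0"

```text
t: 10.75
ee_pos: [0.6211, 0.116, 0.0371]
tcp_rot: [-90.1, 0.0, 90.8]
contact_force: [-0.0, -0.2, -3.9]
grip_width: 0.552
```

Emit:
move_arm --moves "0 0 0 0 0 0; 0 0 0 0 0 0; 0 0 0 0 0 0; 0 0 0 0 0 0; 0 -0.03 0 0 0 0; 0 -0.07 0 0 0 0; 0 -0.11 0 0 0 0; 0 -0.14 0 0 0 0; 0 -0.14 0 0 0 0" --hand 0.5

```text
t: 11.5
ee_pos: [0.6255, 0.1167, 0.1859]
tcp_rot: [-90.8, -0.2, 90.8]
contact_force: [0.5, 0.5, 1.2]
grip_width: 0.751
```

```bash
python3 - <<'E'
from h import *
print(packs(cam('top'))); p=go(.474,-.1535,.16,70); print(onz(cam('top'),384.8,268.3,.05))
E
```

```text
[(np.float64(0.4922), np.float64(-0.4103), 19.8, 0.0701, np.int32(22)), (np.float64(0.4756), np.float64(-0.1509), -20.3, 0.0703, np.int32(19)), (np.float64(0.4553), np.float64(-0.2902), 7.2, 0.07, np.int32(22))]
GO [-0.2678  0.0201  0.1539] [0.01  0.363 0.004]
[ 0.50873459 -0.1631548   0.05      ]
```

Emit:
move_arm --moves "-0.2652 0.0201 0.1523 0.01 0.368 0.004; -0.2652 0.0201 0.1523 0.01 0.368 0.004; -0.2652 0.0201 0.1523 0.01 0.368 0.004; -0.2652 0.0201 0.1523 0.01 0.368 0.004; -0.2652 0.0201 0.1523 0.01 0.368 0.004; -0.2652 0.0201 0.1523 0.01 0.368 0.004; -0.2652 0.0201 0.1523 0.01 0.368 0.004; -0.2652 0.0201 0.1523 0.01 0.368 0.004; -0.2652 0.0201 0.1523 0.01 0.368 0.004; -0.2652 0.0201 0.1523 0.01 0.368 0.004; -0.2652 0.0201 0.1523 0.01 0.368 0.004"

```text
t: 12.52
ee_pos: [0.4742, -0.1493, 0.1575]
tcp_rot: [-89.7, 0.1, 69.8]
contact_force: [0.7, 0.3, -0.8]
grip_width: 0.75
```

```bash
python3 - <<'E'
from h import *
T=cam('top'); S=cam('side'); b=packs(T,(255,190,300,250),.066); print('bay4',b,[St(x) for x in b])
for k in('orange','green','yellow'): print(k,[ (c.round(1),s[4]) for c,s in comps(S,*COL[k],box=(345,200,420,250))])
go(.4756,-.1509,.018,69.7)
E
```

```text
bay4 [] []
orange [(array([376.4, 212.9]), np.int32(33))]
green [(array([402.4, 226.4]), np.int32(13))]
yellow [(array([384.3, 231.8]), np.int32(90))]
GO [-0.0009  0.1397 -0.0023] [-0.005  0.004 -0.003]
```

Emit:
move_arm --moves "-0.001 0.04 -0.001 0 0 0; -0.001 0.08 -0.002 0 0 0; -0.001 0.12 -0.002 -0.005 0.004 -0.003; -0.001 0.14 -0.002 -0.005 0.004 -0.003; -0.001 0.14 -0.002 -0.005 0.004 -0.003; -0.001 0.14 -0.002 -0.005 0.004 -0.003"

```text
t: 13.12
ee_pos: [0.4749, -0.1499, 0.017]
tcp_rot: [-89.9, 0.1, 69.8]
contact_force: [-0.0, -0.2, 0.8]
grip_width: 0.748
```

Emit:
move_arm --moves "0 0 0 0 0 0; 0 0 0 0 0 0; 0 0 0 0 0 0; 0 0 0 0 0 0; 0 0 0 0 0 0; 0 0 0 0 0 0" --hand -1

```text
t: 13.62
ee_pos: [0.4772, -0.1501, 0.0191]
tcp_rot: [-90.1, -0.0, 69.8]
contact_force: [0.1, -0.1, 7.2]
grip_width: 0.548
```

Emit:
move_arm --moves "0 -0.02 0 0 0 0; 0 -0.05 0 0 0 0; 0 -0.08 0 0 0 0; 0 -0.11 0 0 0 0; 0 -0.11 0 0 0 0; 0 -0.11 0 0 0 0"

```text
t: 14.12
ee_pos: [0.478, -0.1499, 0.1307]
tcp_rot: [-90.3, -0.1, 69.8]
contact_force: [-0.9, -0.7, -4.3]
grip_width: 0.552
```

```bash
python3 - <<'E'
from h import *
w=W(.051,-.109);print(w);p=go(*w,.13,90.8)
T=cam('top'); save(T,'b4t.png',(250,180,345,300),5)
for u in (275,): 
  hsv=cv2.cvtColor(T['image'],cv2.COLOR_RGB2HSV); print([(v,*map(int,hsv[v,u])) for v in range(198,246)])
E
```

```text
[0.62121691 0.0272227 ]
GO [ 0.2156  0.0016 -0.0734] [ 0.006 -0.366  0.001]
[(198, 60, 10, 127), (199, 69, 14, 125), (200, 65, 12, 127), (201, 79, 16, 128), (202, 18, 42, 122), (203, 11, 169, 225), (204, 12, 178, 233), (205, 12, 198, 107), (206, 9, 106, 130), (207, 10, 143, 224), (208, 10, 142, 236), (209, 10, 146, 145), (210, 6, 37, 69), (211, 90, 4, 57), (212, 150, 5, 54), (213, 0, 0, 92), (214, 60, 2, 135), (215, 75, 4, 139), (216, 30, 4, 138), (217, 60, 2, 136), (218, 30, 2, 136), (219, 30, 2, 136), (220, 0, 0, 134), (221, 30, 6, 138), (222, 0, 0, 136), (223, 105, 4, 136), (224, 150, 2, 134), (225, 120, 2, 137), (226, 90, 2, 134), (227, 0, 0, 134), (228, 60, 2, 137), (229, 0, 0, 135), (230, 90, 2, 134), (231, 90, 4, 136), (232, 60, 2, 140), (233, 90, 4, 67), (234, 150, 22, 46), (235, 68, 119, 180), (236, 68, 118, 119), (237, 68, 35, 58), (238, 135, 32, 16), (239, 75, 73, 7), (240, 96, 213, 6), (241, 11, 197, 48), (242, 12, 171, 229), (243, 11, 178, 231), (244, 11, 189, 143), (245, 10, 200, 88)]
```

View pics/b4t.png

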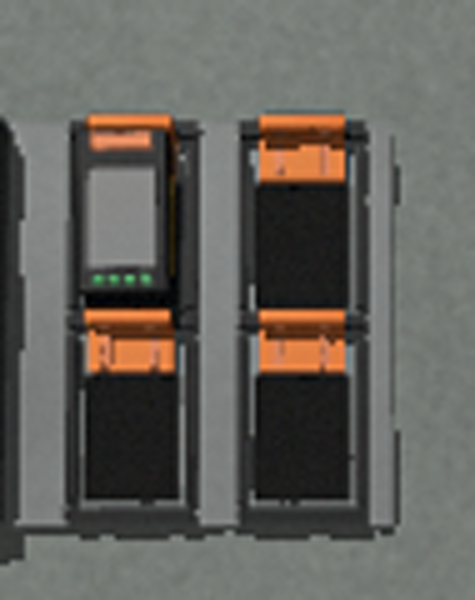

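Emit:
move_arm --moves "0.03 0.001 -0.01 0.006 -0.1 0; 0.06 0.001 -0.02 0.006 -0.2 0; 0.09 0.001 -0.03 0.006 -0.3 0.001; 0.125 0.001 -0.043 0.006 -0.366 0.001; 0.16 0.001 -0.055 0.006 -0.366 0.001; 0.19 0.001 -0.066 0.006 -0.366 0.001; 0.21 0.001 -0.072 0.006 -0.366 0.001; 0.2156 0.0016 -0.0742 0.006 -0.366 0.001; 0.2156 0.0016 -0.0742 0.006 -0.366 0.001; 0.2156 0.0016 -0.0742 0.006 -0.366 0.001; 0.2156 0.0016 -0.0742 0.006 -0.366 0.001; 0.2156 0.0016 -0.0742 0.006 -0.366 0.001"

```text
t: 15.17
ee_pos: [0.6196, 0.0251, 0.1273]
tcp_rot: [-89.7, -0.0, 90.7]
contact_force: [0.0, 0.2, -4.4]
grip_width: 0.552
```

```bash
python3 - <<'E'
from h import *
print(monitor.state()['grip_width']);go(.622,.0272,.0365,90.8)
S=cam('side')
for k in('orange','green','yellow'): print(k,[ (c.round(1),s[4]) for c,s in comps(S,*COL[k],box=(240,180,340,330))])
E
```

```text
0.5524109766584925
GO [ 0.002   0.0908 -0.0029] [-0.005 -0.003  0.   ]
orange [(array([280.1, 259.6]), np.int32(316)), (array([325.1, 271.6]), np.int32(300)), (array([259.2, 282.4]), np.int32(111)), (array([310. , 302.6]), np.int32(388))]
green [(array([296.9, 286.4]), np.int32(33)), (array([326.4, 325.5]), np.int32(112))]
yellow [(array([302.8, 233.2]), np.int32(49)), (array([279.1, 297.5]), np.int32(109))]
```

Emit:
move_arm --moves "0.001 0.03 -0.001 -0.005 -0.003 0; 0.002 0.055 -0.003 -0.005 -0.003 0; 0.002 0.07 -0.003 -0.005 -0.003 0; 0.002 0.08 -0.003 -0.005 -0.003 0; 0.002 0.087 -0.003 -0.005 -0.003 0; 0.002 0.09 -0.003 -0.005 -0.003 0; 0.002 0.092 -0.003 -0.005 -0.003 0; 0.002 0.092 -0.003 -0.005 -0.003 0"

```text
t: 15.88
ee_pos: [0.623, 0.0274, 0.0363]
tcp_rot: [-90.1, -0.0, 90.8]
contact_force: [-0.4, -0.5, -3.5]
grip_width: 0.553
```

Emit:
move_arm --moves "0 0 0 0 0 0; 0 0 0 0 0 0; 0 0 0 0 0 0; 0 0 0 0 0 0; 0 -0.03 0 0 0 0; 0 -0.07 0 0 0 0; 0 -0.11 0 0 0 0; 0 -0.14 0 0 0 0; 0 -0.14 0 0 0 0" --hand 0.5

```text
t: 16.63
ee_pos: [0.6272, 0.0272, 0.1848]
tcp_rot: [-90.9, -0.2, 90.8]
contact_force: [2.3, 0.2, 1.6]
grip_width: 0.749
```

```bash
python3 - <<'E'
from h import *
print(packs(cam('top'))); p=go(.4553,-.2902,.16,-82.8);  p=go(.4553,-.2902,.16,97.2); print(monitor.state()['joint_pos'])
E
```

```text
[(np.float64(0.4922), np.float64(-0.4103), 19.8, 0.0701, np.int32(22)), (np.float64(0.4553), np.float64(-0.2902), 7.2, 0.07, np.int32(22))]
GO [-0.315   0.0188  0.1751] [-2.00e-03  3.03e+00  1.60e-02]
GO [-0.315   0.0188  0.1751] [ 0.011 -0.111  0.002]
[-26.25553306  17.47436305  26.14164199  92.06406654  -8.13391269
  71.71457539  92.13958046]
```

Emit:
move_arm --moves "-0.315 0.0188 0.1751 0.011 -0.111 0.002; -0.315 0.0188 0.1751 0.011 -0.111 0.002; -0.315 0.0188 0.1751 0.011 -0.111 0.002; -0.315 0.0188 0.1751 0.011 -0.111 0.002; -0.315 0.0188 0.1751 0.011 -0.111 0.002; -0.315 0.0188 0.1751 0.011 -0.111 0.002; -0.315 0.0188 0.1751 0.011 -0.111 0.002; -0.315 0.0188 0.1751 0.011 -0.111 0.002; -0.315 0.0188 0.1751 0.011 -0.111 0.002; -0.315 0.0188 0.1751 0.011 -0.111 0.002; -0.315 0.0188 0.1751 0.011 -0.111 0.002; -0.315 0.0188 0.1751 0.011 -0.111 0.002; -0.315 0.0188 0.1751 0.011 -0.111 0.002"

```text
t: 17.77
ee_pos: [0.4561, -0.2884, 0.1595]
tcp_rot: [-90.0, -0.0, 97.3]
contact_force: [-0.7, 0.5, -0.5]
grip_width: 0.75
```

```bash
python3 - <<'E'
from h import *
T=cam('top'); S=cam('side'); print(monitor.state()['joint_pos'])
for k in('orange','green','yellow'): print(k,[ (c.round(1),s[4]) for c,s in comps(S,*COL[k],box=(380,150,450,210))])
hsv=cv2.cvtColor(T['image'],cv2.COLOR_RGB2HSV); print([(v,*map(int,hsv[v,310])) for v in list(range(201,212))+list(range(231,246))])
for k in('green','yellow'): print(k,[ (c.round(1),s[4]) for c,s in comps(T,*COL[k],box=(255,190,330,250),amin=2)])
go(.4553,-.2902,.017,97.2)
E
```

```text
[ -5.03574285   8.59867475  37.81414223 105.42426699  -5.65431315
  67.88865985 131.95346032]
orange [(array([395.4, 155.1]), np.int32(27)), (array([398. , 183.5]), np.int32(32))]
green [(array([423.2, 155.9]), np.int32(13)), (array([427.2, 187.5]), np.int32(13))]
yellow [(array([411.6, 165.9]), np.int32(72)), (array([413.2, 197.2]), np.int32(81))]
[(201, 73, 14, 130), (202, 80, 23, 102), (203, 11, 174, 226), (204, 11, 182, 234), (205, 11, 191, 108), (206, 10, 129, 174), (207, 10, 145, 221), (208, 10, 144, 233), (209, 9, 143, 143), (210, 3, 42, 66), (211, 90, 9, 56), (231, 30, 4, 135), (232, 45, 4, 140), (233, 0, 3, 86), (234, 165, 10, 53), (235, 68, 114, 101), (236, 67, 112, 66), (237, 75, 11, 45), (238, 120, 85, 15), (239, 135, 85, 6), (240, 120, 139, 11), (241, 10, 185, 33), (242, 12, 175, 230), (243, 11, 179, 232), (244, 11, 190, 149), (245, 11, 197, 92)]
green [(array([269.5, 235.5]), np.int32(4)), (array([272.5, 235.5]), np.int32(4)), (array([275.5, 235.5]), np.int32(4)), (array([278.7, 235.3]), np.int32(3)), (array([304.5, 235.5]), np.int32(4)), (array([307.7, 235.3]), np.int32(3)), (array([312.5, 235.4]), np.int32(10))]
yellow []
GO [-0.0015  0.1427  0.0009] [-0.001  0.003  0.   ]
```

Bays 3 and 4 look the same as the seated bad pack did. Next I pick the third pack.

Emit:
move_arm --moves "-0.001 0.04 0.001 0 0 0; -0.001 0.08 0.001 0 0 0; -0.001 0.12 0.001 0 0 0; -0.0015 0.142 0.001 0 0.003 0; -0.0015 0.142 0.001 0 0.003 0; -0.0015 0.142 0.001 0 0.003 0"

```text
t: 18.37
ee_pos: [0.4549, -0.2893, 0.017]
tcp_rot: [-89.8, -0.1, 97.3]
contact_force: [0.5, -0.3, 0.6]
grip_width: 0.749
```

Emit:
move_arm --moves "0 0 0 0 0 0; 0 0 0 0 0 0; 0 0 0 0 0 0; 0 0 0 0 0 0; 0 0 0 0 0 0; 0 0 0 0 0 0" --hand -1

```text
t: 18.87
ee_pos: [0.457, -0.2903, 0.0194]
tcp_rot: [-90.1, 0.1, 97.3]
contact_force: [-0.0, -0.1, 7.2]
grip_width: 0.554
```

Emit:
move_arm --moves "0 -0.02 0 0 0 0; 0 -0.05 0 0 0 0; 0 -0.08 0 0 0 0; 0 -0.12 0 0 0 0; 0 -0.125 0 0 0 0; 0 -0.125 0 0 0 0"

```text
t: 19.37
ee_pos: [0.4586, -0.2908, 0.1474]
tcp_rot: [-90.4, 0.2, 97.3]
contact_force: [1.0, 0.6, -4.3]
grip_width: 0.551
```

```bash
python3 - <<'E'
from h import *
w=W(-.049,-.0205);print(w);p=go(*w,.13,90.8); print(packs(cam('top')))
E
```

```text
[0.519991   0.11431785]
GO [ 0.3941  0.0169 -0.1123] [ 0.007  0.113 -0.003]
[]
```

Emit:
move_arm --moves "0.035 0 -0.01 0.007 0.1 -0.003; 0.07 0 -0.02 0.007 0.113 -0.003; 0.11 0 -0.032 0.007 0.113 -0.003; 0.15 0 -0.044 0.007 0.113 -0.003; 0.19 0 -0.055 0.007 0.113 -0.003; 0.23 0 -0.067 0.007 0.113 -0.003; 0.27 0 -0.079 0.007 0.113 -0.003; 0.31 0.005 -0.09 0.007 0.113 -0.003; 0.345 0.01 -0.1 0.007 0.113 -0.003; 0.375 0.015 -0.109 0.007 0.113 -0.003; 0.39 0.0169 -0.113 0.007 0.113 -0.003; 0.395 0.0169 -0.1143 0.007 0.113 -0.003; 0.395 0.0169 -0.1143 0.007 0.113 -0.003; 0.395 0.0169 -0.1143 0.007 0.113 -0.003; 0.395 0.0169 -0.1143 0.007 0.113 -0.003"

```text
t: 20.67
ee_pos: [0.5201, 0.1139, 0.1276]
tcp_rot: [-89.7, -0.0, 90.6]
contact_force: [0.2, -0.6, -3.5]
grip_width: 0.55
```

```bash
python3 - <<'E'
from h import *
print(monitor.state()['grip_width']);go(.522,.115,.0355,90.8)
S=cam('side'); print(packs(cam('top')))
for k in('orange','green','yellow'): print(k,[ (c.round(1),s[4]) for c,s in comps(S,*COL[k],box=(240,180,380,330))])
E
```

```text
0.5499244425353057
GO [ 0.001   0.0921 -0.0024] [-0.005 -0.003  0.001]
[(np.float64(0.4922), np.float64(-0.4103), 19.7, 0.07, np.int32(21))]
orange [(array([276.9, 252.2]), np.int32(101)), (array([309.5, 260.3]), np.int32(14)), (array([279.5, 269.5]), np.int32(6)), (array([259.2, 282.4]), np.int32(111)), (array([310. , 302.6]), np.int32(388))]
green [(array([296.9, 286.4]), np.int32(33)), (array([326.4, 325.5]), np.int32(112))]
yellow [(array([294.5, 265.5]), np.int32(102)), (array([338.3, 279.7]), np.int32(55)), (array([278.6, 297.5]), np.int32(113))]
```

Emit:
move_arm --moves "0.001 0.03 -0.001 -0.005 -0.003 0; 0.001 0.055 -0.002 -0.005 -0.003 0; 0.001 0.07 -0.0024 -0.005 -0.003 0; 0.001 0.08 -0.0024 -0.005 -0.003 0; 0.001 0.087 -0.0024 -0.005 -0.003 0; 0.001 0.091 -0.0024 -0.005 -0.003 0; 0.001 0.0925 -0.0024 -0.005 -0.003 0; 0.001 0.0925 -0.0024 -0.005 -0.003 0"

```text
t: 21.43
ee_pos: [0.5229, 0.1156, 0.0361]
tcp_rot: [-90.1, -0.1, 90.8]
contact_force: [0.6, -0.0, -4.0]
grip_width: 0.549
```

Emit:
move_arm --moves "0 0 0 0 0 0; 0 0 0 0 0 0; 0 0 0 0 0 0; 0 0 0 0 0 0; 0 -0.03 0 0 0 0; 0 -0.07 0 0 0 0; 0 -0.11 0 0 0 0; 0 -0.14 0 0 0 0; 0 -0.14 0 0 0 0" --hand 0.5

```text
t: 22.18
ee_pos: [0.5271, 0.1163, 0.1839]
tcp_rot: [-90.8, -0.4, 90.8]
contact_force: [0.1, -1.0, 0.5]
grip_width: 0.749
```

```bash
python3 - <<'E'
from h import *
print(packs(cam('top'))); p=go(.4922,-.4103,.18,-70.3)
E
```

```text
[(np.float64(0.4922), np.float64(-0.4103), 19.7, 0.07, np.int32(21))]
GO [-0.5258 -0.0024  0.0406] [-0.005  2.812  0.016]
```

Emit:
move_arm --moves "-0.04 -0.002 0.003 0 0.125 0; -0.08 -0.002 0.006 0 0.25 0; -0.12 -0.002 0.01 0 0.375 0; -0.16 -0.002 0.013 0 0.5 0; -0.2 -0.002 0.016 0 0.625 0; -0.24 -0.002 0.02 0 0.75 0; -0.28 -0.002 0.023 0 0.875 0; -0.32 -0.002 0.026 0 1.0 0; -0.36 -0.002 0.03 0 1.125 0; -0.4 -0.002 0.033 0 1.25 0; -0.44 -0.002 0.036 0 1.375 0; -0.48 -0.002 0.038 0 1.5 0; -0.51 -0.002 0.04 0 1.625 0; -0.526 -0.002 0.0406 0 1.75 0; -0.526 -0.002 0.0406 0 1.875 0; -0.526 -0.002 0.0406 0 2.0 0; -0.526 -0.002 0.0406 0 2.125 0; -0.526 -0.002 0.0406 0 2.25 0; -0.526 -0.002 0.0406 0 2.375 0; -0.526 -0.002 0.0406 0 2.5 0"

```text
t: 23.9
ee_pos: [0.4918, -0.4101, 0.1784]
tcp_rot: [-89.4, -0.0, -52.8]
contact_force: [-0.5, -0.1, -0.1]
grip_width: 0.751
```

```bash
python3 - <<'E'
from h import *
T=cam('top');print(packs(T)); p=go(.4922,-.4103,.14,-70.3);go(.4922,-.4103,.017,-70.3,p); print(monitor.state()['joint_pos'])
S=cam('side')
for k in('orange','green','yellow'): print(k,[ (c.round(1),s[4]) for c,s in comps(S,*COL[k],box=(380,140,450,210))])
print([St(p) for p in packs(T,(255,242,300,290),.066)])
a=T['image'][180:300,250:345,::-1];b=S['image'][210:340,230:390,::-1]
cv2.imwrite('pics/b2.png',np.hstack([cv2.resize(a,(380,480),interpolation=cv2.INTER_CUBIC),cv2.resize(b,(420,480))]))
E
```

```text
[(np.float64(0.4911), np.float64(-0.407), 14.1, 0.0703, np.int32(11))]
GO [ 0.0004  0.0382 -0.0003] [-0.01   0.301 -0.001]
GO [ 0.     0.123 -0.   ] [0. 0. 0.]
[ -5.09135342  27.40551005  57.43582052  90.46040501 -24.26000585
  75.24247187   2.62961968]
orange [(array([395.4, 155.1]), np.int32(27))]
green [(array([422.9, 155.5]), np.int32(17))]
yellow [(array([411.2, 165.8]), np.int32(66))]
[array([-0.04754531, -0.01723784])]
```

View pics/b2.png

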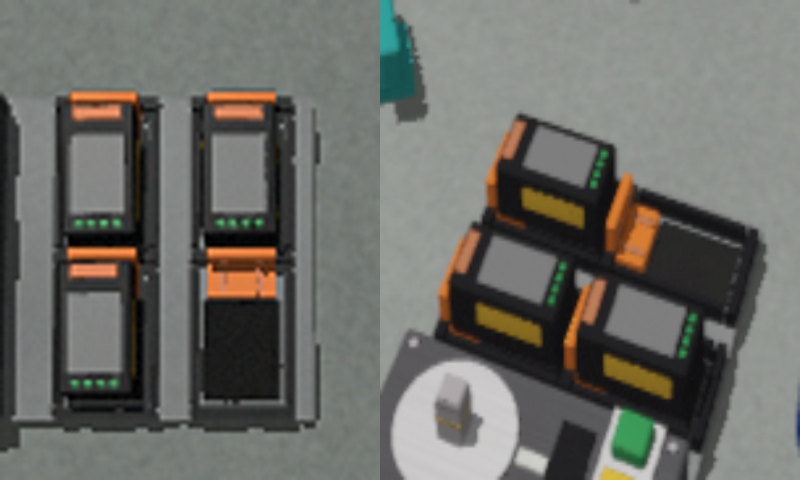

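Emit:
move_arm --moves "0 0.02 0 -0.01 0.12 0; 0 0.038 0 -0.01 0.24 0; 0 0.038 0 -0.01 0.301 0; 0 0.038 0 -0.01 0.301 0; 0 0.038 0 -0.01 0.301 0; 0 0.038 0 -0.01 0.301 0"

```text
t: 24.5
ee_pos: [0.4923, -0.4102, 0.1407]
tcp_rot: [-90.0, 0.0, -69.5]
contact_force: [-0.2, 0.5, -0.1]
grip_width: 0.748
```

```bash
python3 - <<'E'
from h import *
go(.4922,-.4103,.017,-70.3)
E
```

```text
GO [ 1.000e-04  1.237e-01 -1.000e-04] [-0.     0.014 -0.   ]
```

Emit:
move_arm --moves "0 0.04 0 0 0.014 0; 0 0.08 0 0 0.014 0; 0 0.11 0 0 0.014 0; 0 0.1235 0 0 0.014 0; 0 0.1235 0 0 0.014 0; 0 0.1235 0 0 0.014 0"

```text
t: 25.0
ee_pos: [0.4925, -0.4109, 0.0181]
tcp_rot: [-90.0, -0.0, -70.3]
contact_force: [-0.2, -0.2, 0.2]
grip_width: 0.748
```

Emit:
move_arm --moves "0 0 0 0 0 0; 0 0 0 0 0 0; 0 0 0 0 0 0; 0 0 0 0 0 0; 0 0 0 0 0 0; 0 0 0 0 0 0" --hand -1

```text
t: 25.5
ee_pos: [0.4941, -0.4125, 0.0212]
tcp_rot: [-89.8, -0.3, -70.3]
contact_force: [-0.9, 0.1, 7.0]
grip_width: 0.554
```

Emit:
move_arm --moves "0 -0.02 0 0 0 0; 0 -0.05 0 0 0 0; 0 -0.08 0 0 0 0; 0 -0.12 0 0 0 0; 0 -0.125 0 0 0 0; 0 -0.125 0 0 0 0"

```text
t: 26.0
ee_pos: [0.4948, -0.4139, 0.1502]
tcp_rot: [-89.6, -0.6, -70.3]
contact_force: [-0.5, -0.6, -4.0]
grip_width: 0.551
```

```bash
python3 - <<'E'
from h import *
w=W(-.0485,-.109);print(w);p=go(*w,.13,-89.2)
E
```

```text
[0.52172661 0.02583346]
GO [-0.405   0.0175  0.1737] [-0.009  0.331  0.009]
```

Emit:
move_arm --moves "-0.035 0 0.015 -0.009 0.1 0.009; -0.07 0 0.03 -0.009 0.2 0.009; -0.105 0 0.045 -0.009 0.3 0.009; -0.14 0 0.06 -0.009 0.331 0.009; -0.175 0 0.075 -0.009 0.331 0.009; -0.21 0 0.09 -0.009 0.331 0.009; -0.245 0 0.105 -0.009 0.331 0.009; -0.28 0 0.12 -0.009 0.331 0.009; -0.315 0.005 0.135 -0.009 0.331 0.009; -0.35 0.01 0.15 -0.009 0.331 0.009; -0.385 0.015 0.165 -0.009 0.331 0.009; -0.4 0.0175 0.172 -0.009 0.331 0.009; -0.405 0.0175 0.1745 -0.009 0.331 0.009; -0.405 0.0175 0.1745 -0.009 0.331 0.009; -0.405 0.0175 0.1745 -0.009 0.331 0.009; -0.405 0.0175 0.1745 -0.009 0.331 0.009"

```text
t: 27.33
ee_pos: [0.5222, 0.0236, 0.1299]
tcp_rot: [-90.0, -0.0, -89.4]
contact_force: [-0.3, 0.5, -3.1]
grip_width: 0.549
```

```bash
python3 - <<'E'
from h import *
print(monitor.state()['grip_width']);go(.5225,.026,.0375,-89.2)
S=cam('side')
for k in('orange','green','yellow'): print(k,[ (c.round(1),s[4]) for c,s in comps(S,*COL[k],box=(240,180,380,330))])
E
```

```text
0.548720907273896
GO [-0.0024  0.0924  0.0004] [ 0.    -0.004  0.   ]
orange [(array([327.3, 225.9]), np.int32(28)), (array([276.8, 252.3]), np.int32(99)), (array([325. , 271.3]), np.int32(319)), (array([259.2, 282.3]), np.int32(109)), (array([306.7, 295.6]), np.int32(151))]
green [(array([312.9, 255. ]), np.int32(31)), (array([296.9, 286.4]), np.int32(33)), (array([346.7, 300.6]), np.int32(36)), (array([326.4, 325.5]), np.int32(112))]
yellow [(array([333.5, 240.7]), np.int32(11)), (array([352.5, 245.2]), np.int32(46)), (array([295.2, 265.6]), np.int32(112)), (array([278.7, 297.4]), np.int32(108)), (array([327.8, 311.7]), np.int32(126))]
```

Emit:
move_arm --moves "-0.001 0.03 0 0 -0.004 0; -0.002 0.055 0 0 -0.004 0; -0.002 0.07 0 0 -0.004 0; -0.0024 0.08 0 0 -0.004 0; -0.0024 0.087 0 0 -0.004 0; -0.0024 0.091 0 0 -0.004 0; -0.0024 0.0925 0 0 -0.004 0; -0.0024 0.0925 0 0 -0.004 0"

```text
t: 28.05
ee_pos: [0.5229, 0.0258, 0.038]
tcp_rot: [-89.9, 0.0, -89.2]
contact_force: [-0.2, -0.4, -2.7]
grip_width: 0.553
```

Emit:
move_arm --moves "0 0 0 0 0 0; 0 0 0 0 0 0; 0 0 0 0 0 0; 0 0 0 0 0 0; 0 -0.03 0 0 0 0; 0 -0.07 0 0 0 0; 0 -0.11 0 0 0 0; 0 -0.14 0 0 0 0; 0 -0.14 0 0 0 0" --hand 0.5

```text
t: 28.8
ee_pos: [0.5268, 0.0256, 0.1842]
tcp_rot: [-89.4, 0.2, -89.2]
contact_force: [0.5, -0.1, -0.6]
grip_width: 0.748
```

```bash
python3 - <<'E'
from h import *
go(.606,-.288,.15,65.3)
S=cam('side')
for k in('orange','green','yellow'): print(k,[ (c.round(1),s[4]) for c,s in comps(S,*COL[k],box=(240,180,380,330))])
E
```

```text
GO [0.3147 0.0337 0.0747] [-0.009 -2.697  0.014]
orange [(array([276.8, 252.3]), np.int32(99)), (array([322.4, 264.2]), np.int32(137)), (array([259.2, 282.3]), np.int32(109)), (array([321.5, 280.2]), np.int32(8)), (array([306.7, 295.6]), np.int32(151))]
green [(array([312.8, 255.1]), np.int32(32)), (array([362.5, 263.5]), np.int32(6)), (array([296.9, 286.4]), np.int32(33)), (array([346.7, 300.6]), np.int32(36)), (array([326.4, 325.5]), np.int32(113))]
yellow [(array([295.2, 265.5]), np.int32(105)), (array([342.6, 278.3]), np.int32(116)), (array([278.8, 297.6]), np.int32(110)), (array([327.4, 311.6]), np.int32(124))]
```

Emit:
move_arm --moves "0.03 0 0.01 0 -0.125 0; 0.06 0 0.02 0 -0.25 0; 0.09 0 0.03 0 -0.375 0; 0.12 0 0.035 0 -0.5 0; 0.15 0 0.04 0 -0.625 0; 0.18 0 0.045 0 -0.75 0; 0.21 0 0.05 0 -0.875 0; 0.24 0 0.055 0 -1.0 0; 0.27 0 0.06 0 -1.125 0; 0.29 0 0.065 0 -1.25 0; 0.3 0.01 0.07 0 -1.375 0; 0.31 0.02 0.0747 0 -1.5 0; 0.3147 0.0337 0.0747 0 -1.625 0; 0.3147 0.0337 0.0747 0 -1.75 0; 0.3147 0.0337 0.0747 0 -1.875 0; 0.3147 0.0337 0.0747 0 -2.0 0; 0.3147 0.0337 0.0747 0 -2.125 0; 0.3147 0.0337 0.0747 0 -2.25 0; 0.3147 0.0337 0.0747 0 -2.375 0; 0.3147 0.0337 0.0747 0 -2.5 0"

```text
t: 30.52
ee_pos: [0.6038, -0.2869, 0.1454]
tcp_rot: [-90.0, -0.4, 49.7]
contact_force: [0.2, -0.2, -0.7]
grip_width: 0.75
```

```bash
python3 - <<'E'
from h import *
T=cam('top');S=cam('side')
ax=np.array([np.cos(np.radians(-24.7)),np.sin(np.radians(-24.7)),0]); 
h=onz(T,424,228.25,.026); r=onz(T,441.2,215.75,.058); print('hub edge',h,'along',(h@ax),'rear based',r@ax-.04, 'lateral', h@np.array([-ax[1],ax[0],0]), r@np.array([-ax[1],ax[0],0]))
# side crop points (60x50 px -> 400x480): scale 6.667,9.6
f=lambda u,v:(325+u/6.667,155+v/9.6)
r1=onz(S,*f(112,77),.058); r2=onz(S,*f(85,105),.058); print('side rear',(r1+r2)/2, ((r1+r2)/2)@ax-.04)
h1=onz(S,*f(190-0,300),.026)
go(.607,-.2885,.15,65.3)
b=packs(T,(295,242,335,290),.066); print('bay1',[St(p) for p in b],b)
a=T['image'][180:300,250:345,::-1];b=S['image'][210:340,230:390,::-1]
cv2.imwrite('pics/b1.png',np.hstack([cv2.resize(a,(380,480),interpolation=cv2.INTER_CUBIC),cv2.resize(b,(420,480))]))
E
```

```text
hub edge [ 0.61535629 -0.26884852  0.026     ] along 0.6713991627137613 rear based 0.6723157758464263 lateral 0.012886053914979323 -0.008475627347674874
side rear [ 0.64281287 -0.30246037  0.058     ] 0.6703889774001482
GO [ 0.001  -0.0043 -0.0034] [ 0.002 -0.279  0.007]
bay1 [array([-0.04801735, -0.10834013])] [(np.float64(0.5222), np.float64(0.0265), 0.9, 0.0696, np.int32(17))]
```

View pics/b1.png

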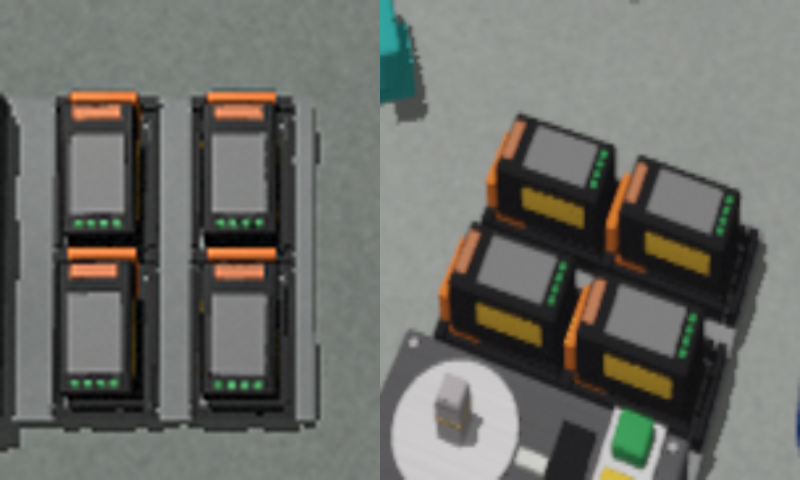

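```bash
python3 - <<'E'
from h import *
p=go(.607,-.2872,.15,65.3); go(.607,-.2872,.031,65.3)
E
```

```text
GO [ 0.002  -0.0043 -0.0025] [ 0.002 -0.279  0.007]
GO [ 0.001   0.1147 -0.0024] [ 0.002 -0.279  0.007]
```

Emit:
move_arm --moves "0.001 0 -0.0024 0.002 -0.12 0.007; 0.001 0 -0.0024 0.002 -0.24 0.007; 0.001 0.01 -0.0024 0.002 -0.279 0.007; 0.001 0.04 -0.0024 0.002 -0.279 0.007; 0.001 0.07 -0.0024 0.002 -0.279 0.007; 0.001 0.095 -0.0024 0.002 -0.279 0.007; 0.001 0.11 -0.0024 0.002 -0.279 0.007; 0.001 0.114 -0.0024 0.002 -0.279 0.007; 0.001 0.114 -0.0024 0.002 -0.279 0.007"

```text
t: 31.37
ee_pos: [0.6061, -0.2869, 0.0302]
tcp_rot: [-89.8, 0.0, 65.2]
contact_force: [-0.1, -1.0, 0.3]
grip_width: 0.748
```

```bash
python3 - <<'E'
from h import *
go(.607,-.2872,.031,65.3)
T=cam('top');S=cam('side'); a=T['image'][180:280,380:480,::-1];b=S['image'][130:230,300:420,::-1]
cv2.imwrite('pics/hg.png',np.hstack([cv2.resize(a,(400,400)),cv2.resize(b,(400,400))]))
E
```

```text
GO [ 0.0002 -0.0008 -0.001 ] [-0.003 -0.001 -0.   ]
```

View pics/hg.png

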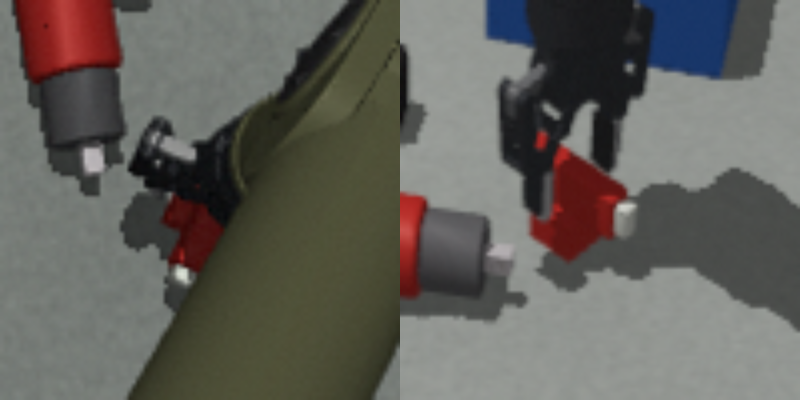

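Emit:
move_arm --moves "0 -0.001 0 0 0 0; 0 -0.001 0 0 0 0; 0 -0.001 0 0 0 0; 0 -0.001 0 0 0 0; 0 -0.001 0 0 0 0; 0 -0.001 0 0 0 0; 0 -0.001 0 0 0 0; 0 -0.001 0 0 0 0" --hand -1

```text
t: 32.13
ee_pos: [0.6086, -0.2884, 0.0352]
tcp_rot: [-90.2, -0.0, 65.3]
contact_force: [0.3, 0.6, 5.8]
grip_width: 0.226
```

Emit:
move_arm --moves "0 -0.02 0 0 0 0; 0 -0.05 0 0 0 0; 0 -0.08 0 0 0 0; 0 -0.12 0 0 0 0; 0 -0.15 0 0 0 0; 0 -0.15 0 0 0 0; 0 -0.15 0 0 0 0"

```text
t: 32.72
ee_pos: [0.6088, -0.2886, 0.1871]
tcp_rot: [-90.4, -0.1, 65.3]
contact_force: [-0.6, 0.7, -2.6]
grip_width: 0.221
```

```bash
python3 - <<'E'
from h import *
T=cam('top');S=cam('side')
# shaft: bright top face & marks
for n,d,z,b in(('T',T,.071,(200,200,250,265)),('S',S,.071,(220,290,320,360))):
  for c,s in comps(d,*COL['green'],box=b,amin=15): print(n,'on?',c.round(1),s[4],St(onz(d,*c,.071)))
  hsv=cv2.cvtColor(d['image'],cv2.COLOR_RGB2HSV); m=cv2.inRange(hsv,(0,0,165),(179,60,255)); k=np.zeros_like(m);k[b[1]:b[3],b[0]:b[2]]=1;m*=k
  cs,_=cv2.findContours(m,cv2.RETR_EXTERNAL,cv2.CHAIN_APPROX_NONE)
  for c in cs:
    if len(c)>8:
      M=cv2.moments(c); p=(M['m10']/max(M['m00'],1),M['m01']/max(M['m00'],1)); print(n,len(c),cv2.boundingRect(c),np.round(p,1),St(onz(d,*p,.071)),np.round(cv2.fitEllipse(c)[0],1),St(onz(d,*cv2.fitEllipse(c)[0],.071)))
a=cv2.resize(T['image'][200:250,205:255,::-1],(400,400),interpolation=cv2.INTER_CUBIC);b=cv2.resize(S['image'][290:350,230:290,::-1],(400,400),interpolation=cv2.INTER_CUBIC);cv2.imwrite('pics/sh.png',np.hstack([a,b]))
E
```

```text
T on? [208.5 234.8] 32 [0.01754694 0.14200428]
T 86 (204, 263, 43, 2) [225.  263.5] [-0.05349905  0.09972206] [225.  263.5] [-0.05349905  0.09972206]
T 20 (226, 242, 4, 8) [227.5 245.5] [-0.00893707  0.09453433] [227.5 245.5] [-0.00893707  0.09453433]
T 92 (211, 207, 34, 34) [227.9 223.6] [0.04568047 0.09477161] [227.9 223.6] [0.04567757 0.09476759]
S on? [261.4 351.9] 59 [0.0194993  0.13980783]
S 26 (282, 331, 12, 7) [287.3 334.3] [-0.00783436  0.09127271] [287.2 334.2] [-0.00780259  0.09124341]
S 102 (302, 321, 18, 39) [312.4 343.9] [-0.05583385  0.09553913] [315.4 342.6] [-0.05988147  0.09125435]
S 120 (235, 308, 48, 38) [258.1 326.4] [0.04683722 0.09268844] [258.1 326.4] [0.04685199 0.09271107]
```

View pics/sh.png

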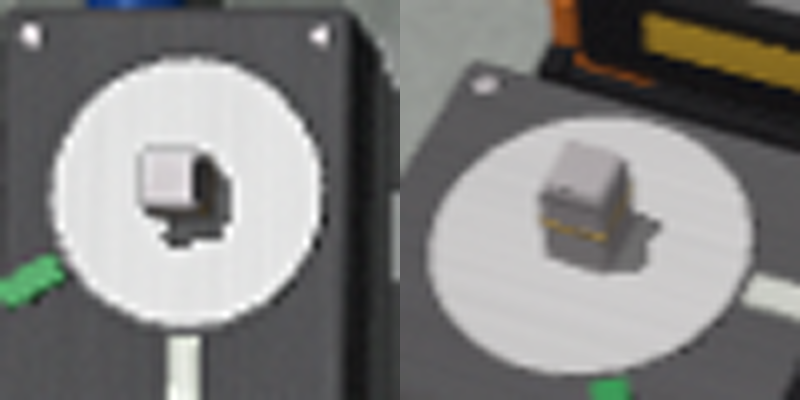

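```bash
python3 - <<'E'
from h import *
p=go(.6145,.2295,.187,90.8); go(.6145,.2295,.155,90.8); print(monitor.state()['grip_width'])
E
```

```text
GO [ 0.4726 -0.0034  0.2096] [ 0.001 -0.446  0.   ]
GO [0.4726 0.0286 0.2097] [ 0.001 -0.446  0.   ]
0.22037216710598448
```

Emit:
move_arm --moves "0.034 0 0.015 0 -0.1 0; 0.068 0 0.03 0 -0.2 0; 0.102 0 0.045 0 -0.3 0; 0.136 0 0.06 0 -0.4 0; 0.17 0 0.075 0 -0.446 0; 0.204 0 0.09 0 -0.446 0; 0.238 0 0.105 0 -0.446 0; 0.272 0 0.12 0 -0.446 0; 0.306 0 0.135 0 -0.446 0; 0.34 0 0.15 0 -0.446 0; 0.374 0 0.165 0 -0.446 0; 0.408 0 0.18 0 -0.446 0; 0.44 0 0.195 0 -0.446 0; 0.46 0.005 0.204 0 -0.446 0; 0.47 0.015 0.208 0 -0.446 0; 0.4726 0.0286 0.2097 0.001 -0.446 0; 0.4726 0.0286 0.2097 0.001 -0.446 0; 0.4726 0.0286 0.2097 0.001 -0.446 0; 0.4726 0.0286 0.2097 0.001 -0.446 0"

```text
t: 34.4
ee_pos: [0.6149, 0.2263, 0.1544]
tcp_rot: [-90.0, 0.1, 90.6]
contact_force: [0.8, -0.4, -1.5]
grip_width: 0.218
```

```bash
python3 - <<'E'
from h import *
go(.6145,.2295,.155,90.8); print(monitor.state()['grip_width'])
T=cam('top');S=cam('side'); np.savez('hov.npz',T=T['image'],S=S['image'],st=monitor.state()['ee_pos'])
a=cv2.resize(T['image'][195:265,190:260,::-1],(400,500),interpolation=cv2.INTER_CUBIC);b=cv2.resize(S['image'][260:350,220:292,::-1],(400,500),interpolation=cv2.INTER_CUBIC);cv2.imwrite('pics/hv.png',np.hstack([a,b]))
E
```

```text
GO [ 0.0032 -0.0006  0.0004] [-0.    -0.003 -0.002]
0.21835647280798243
```

View pics/hv.png

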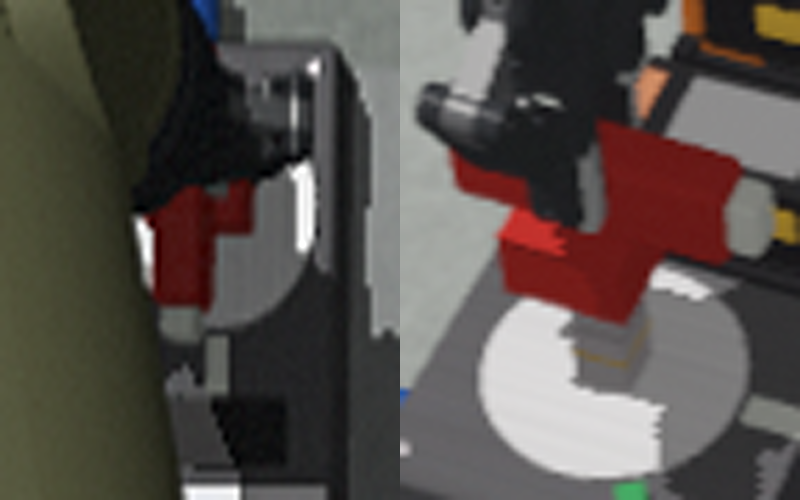

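```bash
python3 - <<'E'
from h import *
z=np.load('hov.npz'); print(z['st'])
T=cam('top');S=cam('side'); st=monitor.state(); print(st['ee_pos'],st['tcp_rot'])
g=lambda u,v:(220+u/5.556,260+v/5.556)
zb=z['st'][2]-.035
p1=onz(S,*g(105,290),zb);p2=onz(S,*g(222,322),zb); print(zb,p1,p2,p1-p2,'hub mid side',(p1+p2)/2,'centre',(p1+p2)/2-[0,.02,0])
# shaft in the same view before: top-face centre, base ellipse
for uv in((258.2,315.65),(257.6,314.8)): print('shaft S',onz(S,*uv,.104))
for uv in((226.0,222.25),(226.2,221.6)): print('shaft T',onz(T,*uv,.104))
# T view: bar end / nose
t=lambda u,v:(190+u/5.714,195+v/7.143)
l=onz(T,*t(155,305),zb+.058);r=onz(T,*t(213,310),zb+.058);print('bar sides T',l,r,(l+r)/2)
h=onz(T,*t(253,233),zb+.026);print('hub corner(-20,-20) T',h,'-> centre',h+[.02,.02,0])
E
```

```text
[0.6153343  0.2272745  0.15565847]
[0.61517611 0.22826546 0.15586388] [-9.00885336e+01 -3.85852097e-02  9.07058286e+01]
0.12065847072178956 [0.63742124 0.2465378  0.12065847] [0.59902521 0.24526473 0.12065847] [3.83960264e-02 1.27307167e-03 1.11022302e-16] hub mid side [0.61822322 0.24590126 0.12065847] centre [0.61822322 0.22590126 0.12065847]
shaft S [0.61070654 0.23019735 0.104     ]
shaft S [0.61245914 0.22887737 0.104     ]
shaft T [0.61169761 0.22919917 0.104     ]
shaft T [0.61329078 0.22877404 0.104     ]
bar sides T [0.56558559 0.23314642 0.17865847] [0.56435409 0.21037209 0.17865847] [0.56496984 0.22175926 0.17865847]
hub corner(-20,-20) T [0.5932563  0.20122059 0.14665847] -> centre [0.6132563  0.22122059 0.14665847]
```

```bash
python3 - <<'E'
from h import *
p=go(.6143,.2305,.145,90.8); go(.6143,.2305,.132,90.8)
E
```

```text
GO [0.0022 0.0109 0.0009] [ 0.002 -0.002  0.001]
GO [0.0022 0.0239 0.0009] [ 0.002 -0.002  0.001]
```

Emit:
move_arm --moves "0.0022 0.004 0.0009 0 -0.002 0; 0.0022 0.008 0.0009 0 -0.002 0; 0.0022 0.012 0.0009 0 -0.002 0; 0.0022 0.015 0.0009 0 -0.002 0; 0.0022 0.018 0.0009 0 -0.002 0; 0.0022 0.02 0.0009 0 -0.002 0; 0.0022 0.02 0.0009 0 -0.002 0; 0.0022 0.02 0.0009 0 -0.002 0"

```text
t: 35.27
ee_pos: [0.6143, 0.2305, 0.1369]
tcp_rot: [-90.1, -0.1, 90.8]
contact_force: [-2.8, -0.3, 6.0]
grip_width: 0.219
```

Emit:
move_arm --moves "0 -0.001 0.001 0 0 0; 0 -0.001 0.002 0 0 0; 0 0.001 0.002 0 0 0; 0 0.003 0.002 0 0 0; 0 0.005 0.002 0 0 0; 0 0.005 0.002 0 0 0"

```text
t: 35.77
ee_pos: [0.6115, 0.2304, 0.1305]
tcp_rot: [-90.0, -0.0, 90.8]
contact_force: [-1.1, 0.8, -1.5]
grip_width: 0.216
```

Emit:
move_arm --moves "0 0.003 0 0 0 0; 0 0.006 0 0 0 0; 0 0.009 0 0 0 0; 0 0.011 0 0 0 0; 0 0.013 0 0 0 0; 0 0.013 0 0 0 0; 0 0.013 0 0 0 0"

```text
t: 36.35
ee_pos: [0.6115, 0.2304, 0.1174]
tcp_rot: [-90.0, -0.0, 90.8]
contact_force: [0.0, 0.2, -0.9]
grip_width: 0.218
```

Emit:
move_arm --moves "0 0.003 0 0 0 0; 0 0.006 0 0 0 0; 0 0.009 0 0 0 0; 0 0.011 0 0 0 0; 0 0.013 0 0 0 0; 0 0.013 0 0 0 0; 0 0.013 0 0 0 0"

```text
t: 36.93
ee_pos: [0.6118, 0.2305, 0.109]
tcp_rot: [-90.0, -0.1, 90.8]
contact_force: [-8.1, -3.2, 20.1]
grip_width: 0.223
```

Emit:
move_arm --moves "0 0.004 0.0005 0 0.08 0; 0 0.004 0.0005 0 0.16 0; 0 0.004 0.0005 0 0.24 0; 0 0.004 0.0005 0 0.32 0; 0 0.004 0.0005 0 0.4 0; 0 0.004 0.0005 0 0.48 0; 0 0.004 0.0005 0 0.52 0; 0 0.004 0.0005 0 0.52 0"

```text
t: 37.6
ee_pos: [0.6124, 0.2308, 0.109]
tcp_rot: [-90.1, -0.3, 60.9]
contact_force: [-5.0, -1.8, 15.9]
grip_width: 0.224
```

Emit:
move_arm --moves "0 0.004 0.0005 0 0.08 0; 0 0.004 0.0005 0 0.16 0; 0 0.004 0.0005 0 0.24 0; 0 0.004 0.0005 0 0.32 0; 0 0.004 0.0005 0 0.4 0; 0 0.004 0.0005 0 0.48 0; 0 0.004 0.0005 0 0.54 0; 0 0.004 0.0005 0 0.55 0; 0 0.004 0.0005 0 0.55 0; 0 0.004 0.0005 0 0.55 0"

```text
t: 38.43
ee_pos: [0.6132, 0.2307, 0.109]
tcp_rot: [-89.9, -0.4, 29.4]
contact_force: [-5.9, -2.9, 17.1]
grip_width: 0.224
```

Emit:
move_arm --moves "0 -0.002 0 0 0 0; 0 -0.004 0 0 0 0; 0 -0.006 0 0 0 0; 0 -0.0075 0 0 0 0; 0 -0.0085 0 0 0 0; 0 -0.0085 0 0 0 0"

```text
t: 38.93
ee_pos: [0.613, 0.2307, 0.1172]
tcp_rot: [-89.9, -0.4, 29.4]
contact_force: [-3.0, 0.2, 1.0]
grip_width: 0.221
```

Emit:
move_arm --moves "0 0 0 0 0 0; 0 0 0 0 0 0; 0 0 0 0 0 0; 0 0 0 0 0 0" --hand -0.1

```text
t: 39.27
ee_pos: [0.6132, 0.2307, 0.1172]
tcp_rot: [-89.9, -0.4, 29.4]
contact_force: [1.7, -0.1, 0.8]
grip_width: 0.451
```

```bash
python3 - <<'E'
from h import *
T=cam('top');S=cam('side');print(monitor.state()['wrist_torque'])
a=cv2.resize(T['image'][195:275,190:260,::-1],(380,500),interpolation=cv2.INTER_CUBIC);b=cv2.resize(S['image'][260:360,210:300,::-1],(420,500),interpolation=cv2.INTER_CUBIC);cv2.imwrite('pics/on.png',np.hstack([a,b]))
E
```

```text
[-0.03854706 -0.01077652 -0.01643143]
```

View pics/on.png

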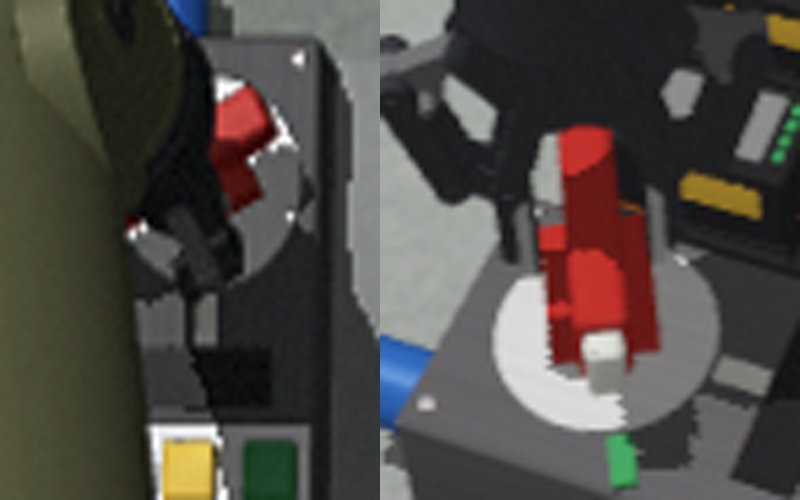

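Emit:
move_arm --moves "0 -0.01 0 0 0 0; 0 -0.025 0 0 0 0; 0 -0.05 0 0 0 0; 0 -0.08 0 0 0 0; 0 -0.09 0 0 0 0; 0 -0.09 0 0 0 0"

```text
t: 39.87
ee_pos: [0.6148, 0.2308, 0.2117]
tcp_rot: [-90.0, -0.9, 29.4]
contact_force: [-0.2, 0.3, 1.3]
grip_width: 0.448
```

```bash
python3 - <<'E'
from h import *
T=cam('top'); print(packs(T,(255,190,300,250),.066)); p=go(.4968,.2704,.13,30)
print([St(q) for q in packs(T,(295,242,335,290),.066)])
E
```

```text
[]
GO [-0.083   0.0783  0.092 ] [-0.001 -0.01   0.011]
[array([-0.04801735, -0.10834013])]
```

Emit:
move_arm --moves "-0.025 0 0.028 0 0 0.011; -0.05 0 0.055 0 -0.01 0.011; -0.075 0 0.083 0 -0.01 0.011; -0.083 0.02 0.092 0 -0.01 0.011; -0.083 0.05 0.092 0 -0.01 0.011; -0.083 0.078 0.092 0 -0.01 0.011; -0.083 0.09 0.092 0 -0.01 0.011; -0.083 0.1 0.092 0 -0.01 0.011; -0.083 0.1 0.092 0 -0.01 0.011; -0.083 0.1 0.092 0 -0.01 0.011" --hand -1

```text
t: 40.75
ee_pos: [0.4974, 0.2703, 0.1083]
tcp_rot: [-90.0, 0.0, 29.9]
contact_force: [-0.5, -0.1, 1.0]
grip_width: 0.002
```

```bash
python3 - <<'E'
from h import *
p=go(.4968,.2704,.09,30); go(.4968,.2704,.075,30)
go(.4973,.235,.1,30,(.4968,.2704,.1,30));go(.4978,.1985,.1,30,(.4973,.235,.1,30))
T=cam('top');S=cam('side')
a=cv2.resize(T['image'][195:295,190:260,::-1],(380,500),interpolation=cv2.INTER_CUBIC);b=cv2.resize(S['image'][280:400,210:360,::-1],(420,500),interpolation=cv2.INTER_CUBIC);cv2.imwrite('pics/key.png',np.hstack([a,b]))
E
```

```text
GO [-0.0005  0.0183  0.0004] [-0.    -0.001 -0.   ]
GO [-0.0005  0.0333  0.0004] [-0.    -0.001 -0.   ]
GO [-0.0173 -0.     -0.0309] [0. 0. 0.]
GO [-0.0178 -0.     -0.0319] [0. 0. 0.]
```

View pics/key.png

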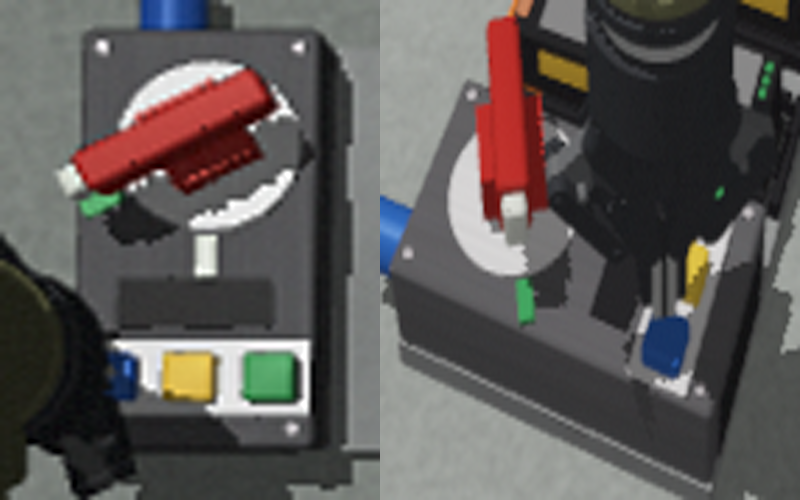

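The handle is home with its nose over the green mark at (85,185), and the fingers are above the blue key. I press it now.

Emit:
move_arm --moves "0 0.01 0 0 0 0; 0 0.018 0 0 0 0; 0 0.022 0 0 0 0; 0 0.026 0 0 0 0; 0 0.03 0 0 0 0; 0 0.033 0 0 0 0; 0 0.034 0 0 0 0; 0 0.034 0 0 0 0; 0 0.034 0 0 0 0"

```text
t: 41.6
ee_pos: [0.4981, 0.2708, 0.0779]
tcp_rot: [-89.9, -0.1, 29.9]
contact_force: [-6.5, -3.9, 17.9]
grip_width: -0.002
```

Emit:
move_arm --moves "0 -0.01 0 0 0 0; 0 -0.025 0 0 0 0; 0 -0.03 0 0 0 0; 0 -0.03 0 0 0 0; -0.009 -0.03 -0.015 0 0 0; -0.0175 -0.03 -0.031 0 0 0; -0.0175 -0.03 -0.031 0 0 0; -0.0175 -0.03 -0.031 0 0 0; -0.0175 -0.03 -0.031 0 0 0"

```text
t: 42.35
ee_pos: [0.498, 0.235, 0.1072]
tcp_rot: [-89.9, -0.1, 29.9]
contact_force: [0.1, 0.1, 0.3]
grip_width: -0.0
```

```bash
python3 - <<'E'
from h import *
go(.4973,.235,.074,30)
E
```

```text
GO [-0.0006  0.0332  0.0002] [-0.002 -0.001  0.001]
```

Emit:
move_arm --moves "0 0.01 0 0 0 0; 0 0.018 0 0 0 0; 0 0.022 0 0 0 0; 0 0.026 0 0 0 0; 0 0.03 0 0 0 0; 0 0.033 0 0 0 0; 0 0.034 0 0 0 0; 0 0.034 0 0 0 0; 0 0.034 0 0 0 0"

```text
t: 43.1
ee_pos: [0.497, 0.2354, 0.0776]
tcp_rot: [-89.7, 0.1, 29.9]
contact_force: [-15.2, -6.1, 33.9]
grip_width: -0.002
```

Emit:
move_arm --moves "0 -0.01 0 0 0 0; 0 -0.025 0 0 0 0; 0 -0.03 0 0 0 0; 0 -0.03 0 0 0 0; -0.009 -0.03 -0.015 0 0 0; -0.018 -0.03 -0.032 0 0 0; -0.018 -0.03 -0.032 0 0 0; -0.018 -0.03 -0.032 0 0 0; -0.018 -0.03 -0.032 0 0 0"

```text
t: 43.85
ee_pos: [0.4971, 0.1983, 0.1066]
tcp_rot: [-89.7, 0.1, 29.9]
contact_force: [0.5, -0.1, 0.5]
grip_width: -0.004
```

Emit:
move_arm --moves "0 0.01 0 0 0 0; 0 0.018 0 0 0 0; 0 0.022 0 0 0 0; 0 0.026 0 0 0 0; 0 0.029 0 0 0 0; 0 0.031 0 0 0 0; 0 0.032 0 0 0 0; 0 0.032 0 0 0 0; 0 0.032 0 0 0 0"

```text
t: 44.6
ee_pos: [0.4961, 0.1988, 0.0777]
tcp_rot: [-89.5, 0.3, 29.9]
contact_force: [-11.4, -3.8, 26.4]
grip_width: -0.003
```

Emit:
move_arm --moves "0 -0.01 0 0 0 0; 0 -0.03 0 0 0 0; 0 -0.06 0 0 0 0; 0 -0.1 0 0 0 0; 0.04 -0.12 0.03 0 0 0; 0.08 -0.13 0.06 0 0 0; 0.12 -0.14 0.09 0 0 0; 0.16 -0.15 0.12 0 0 0; 0.2 -0.15 0.14 0 0 0; 0.23 -0.15 0.16 0 0 0; 0.24 -0.15 0.17 0 0 0; 0.24 -0.15 0.17 0 0 0; 0.24 -0.15 0.17 0 0 0"

```text
t: 45.68
ee_pos: [0.6196, 0.4694, 0.2242]
tcp_rot: [-89.5, 0.4, 30.2]
contact_force: [-1.3, -1.0, -0.2]
grip_width: -0.001
```

```bash
python3 - <<'E'
from h import *
T=cam('top');S=cam('side'); print(monitor.state()['ee_pos'])
print(packs(T,(120,240,190,325),.054))
a=cv2.resize(T['image'][180:330,110:345,::-1],(460,300),interpolation=cv2.INTER_CUBIC);b=cv2.resize(S['image'][200:400,190:400,::-1],(330,300));cv2.imwrite('pics/end.png',np.hstack([a,b]))
E
```

```text
[0.62058603 0.46443872 0.22663724]
[]
```

View pics/end.png

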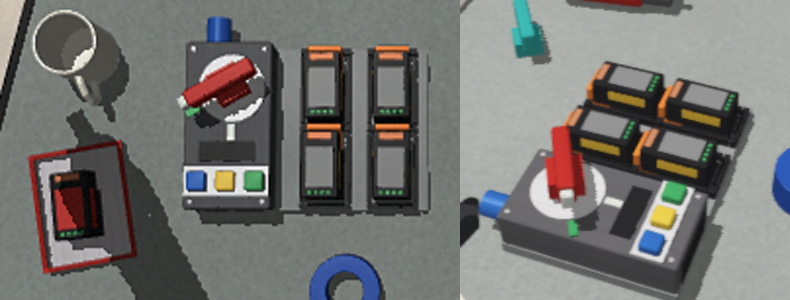

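```bash
python3 - <<'E'
from h import *
print(workorder.hand_in(), monitor.state()['t'])
E
```

```text
the job is handed in; nothing more can be done
the job is handed in; nothing more can be done
```

The job is done and handed in at about 46 s on the robot's clock; hand-in gives no verdict.

- **Faulty pack:** the red pack lies flat in the quarantine tray, about 2–3 mm from its middle as measured right after placing. A repeat of that measurement at the end found nothing, because of shadow. The last picture still shows it flat near the middle.
- **Yellow packs:** there were four. All sit flat, one per bay, with the copper end at the orange block. Nothing showed a pack being knocked aside or the grip slackening.
- **Switch:** the handle first caught on the shaft's taper. After a shift of about 2–3 mm it went fully home with almost no force. I pushed it down about 8 mm and turned it until the tool had turned 61°. It sprang back up to its starting height, and its nose is over the green ON mark in the last picture.
- **Keys:** I pressed blue, yellow and green in that order. Each bottomed at about 6 mm of travel, with 18, 34 and 26 N on the fingertips.

I never moved near the mug or the wheel nut. I worked near the gun but saw no contact. The two cameras disagreed by 2–5 mm around the switch, so I settled the shaft's position by feel.

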